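# Load the parts cleaner and set its lever to run

### The arm

A 6-joint arm with a two-finger parallel gripper is mounted at the origin on the work surface. World frame = base frame: x ahead of the robot, y to its left, z up, the work surface at z = 0. Lengths are in m, angles in rad, forces in N, time in s.
With the tool pointing down it reaches from about 0.375 to 0.9 m from the base axis. Payload 3.1 kg.
Tool frame: the origin (TCP) lies midway between the tips of the shut fingers; the grasp point (between the pads) lies 19 mm behind it; x points along the fingers, y is the direction in which the jaws open and shut, and the axes are right-handed (so a half turn about x gives the same grasp; the last joint's range is limited). The gripper opens to 85 mm and grips with 20 to 120 N. Pads are 22 mm wide; open, the fingers measure 114 mm over their backs; the gripper's body (76 mm by 85 mm) begins 54 mm behind the grasp point. The pads swing forward as they close: fully open they stand 13 mm farther back than shut.
Start: joints at [-1.347, 0.527, 1.433, -0, 1.181, -0.178], TCP at [0.245, -0.575, 0.231] pointing down, gripper open.
Joint ranges: [-3.08, 3.08], [-0.75, 2.2], [0.22, 2.44], [-1.43, 4.57], [0, 2.65], [-2.85, 2.85]. Speed limits (rad/s): [2.79, 2.79, 3.14, 3.14, 3.14, 3.14].

### API

Orientations are given as a unit quaternion [x, y, z, w].
In Python, from station import manip gives the robot as it stands.
- The arm moves only by the tool carry_out, never from a script. Its argument "commands" is a list that holds one entry, the list of rows, each a list of 7 numbers: the shift along the tool's x, y, z in units of 25 mm (1.0 is 25 mm), then the turn, a rotation vector about the tool's x, y, z in units of 5 degrees (1.0 is 5 degrees), then the finger opening in mm, from 0 to 85.4. A call has exactly 5 rows; each row is the pose to reach, as a shift and turn from the pose commanded when the call began, along the tool's axes at that moment; what a row does not reach only later rows make up. A row lasts 1/10 s, in which the tool goes at most 50 mm and 8.59 degrees, less where a joint would pass 70% of its speed; a pose out of reach is approached as far as the arm can. A call with a gripper value outside its range is refused whole. The fingers move at their own pace and stop on an object; "force" is the grip in N (left out, the last holds). Time passes only in rows, so rows that repeat a pose let the fingers close, or fill a call up. It gives the time, the measured TCP pose, the force and the opening at its end, in the units of the state.
- manip.sense(): the state, without advancing time (a new reading comes with each control period).
- manip.snapshot(name): name is "side" or "top" or "wrist"; returns a dict with "image" (400x640x3 uint8, red, green, blue), "fx", "fy", "cx", "cy" (pixels), "rvec" (rotation vector, rad) and "tvec" (3), from world to camera coordinates, as OpenCV has them. Camera axes: x right, y down, z forward; pixel columns grow to the right and rows downward; lengths in m; the calibration is good to about 2 mm. The wrist camera is an equidistant fisheye: a pixel r from the principal point sees the ray r / f radians off the axis. A picture is of the moment at which its call begins. There is no depth.
- manip.sign_off(): hands the job in, once; it reports no verdict.
The state is a dict: "t": time; "q": joint angles; "qd": joint speeds; "tau": joint torques, N m; "tcp_pos": TCP position; "tool_rot": TCP orientation; "force": force on the tool from outside, world axes, zero at the start; "ft_torque": the same for the moment, N m; "finger_gap": opening from 0.0 (shut) to 1.0 (fully open).
Only numpy, scipy, OpenCV 4.12 (cv2) and the standard library are available. Lean on these libraries where they do the work, as an engineer would, in place of code of your own. Each camera call takes 0.05 s, during which the arm holds its last target.

### The job

Load the parts cleaner: drop each of the three loose hex nuts into the round pocket of its own size in the deck, so that it lies flat on the pocket's floor. Only when all three are in, take the lever through the zigzag gate from off, the end near the robot, fully home to run at the far end, and let go. Leave the two jars and the wrench as they are.

Things in the scene. Friction and masses are not known exactly. Their poses are not given: they have to be found in the camera images.
- nut_large_centre (a point): the large loose steel hex nut: 46 mm across the flats, 53.1 mm across the corners, 24 mm high, with a through hole; lies flat on the bench at the start. The point is the nut's centre, half-way up, on its axis. Its z axis is the nut's axis; its x axis is square to one pair of flats (pairs of flats every 60 degrees).
- nut_middle_centre (a point): the middle loose steel hex nut: 36 mm across the flats, 41.6 mm across the corners, 19 mm high, with a through hole; lies flat on the bench at the start. The point is the nut's centre, half-way up, on its axis. Its z axis is the nut's axis; its x axis is square to one pair of flats (pairs of flats every 60 degrees).
- nut_small_centre (a point): the small loose steel hex nut: 24 mm across the flats, 27.7 mm across the corners, 13 mm high, with a through hole; lies flat on the bench at the start. The point is the nut's centre, half-way up, on its axis. Its z axis is the nut's axis; its x axis is square to one pair of flats (pairs of flats every 60 degrees).
- pocket_large (a point): the large pocket in the cleaner's deck: a round blind bore 61 mm wide and 12 mm deep with a flat dark floor, for the large nut, which then stands 12 mm proud of the deck. The point is the centre of its mouth, level with the deck top (92 mm above the bench); axes parallel to the cleaner's.
- pocket_middle (a point): the middle pocket in the cleaner's deck: a round blind bore 49 mm wide and 12 mm deep with a flat dark floor, for the middle nut, which then stands 7 mm proud of the deck. The point is the centre of its mouth, level with the deck top (92 mm above the bench); axes parallel to the cleaner's.
- pocket_small (a point): the small pocket in the cleaner's deck: a round blind bore 36 mm wide and 12 mm deep with a flat dark floor, for the small nut, which then stands 1 mm proud of the deck. The point is the centre of its mouth, level with the deck top (92 mm above the bench); axes parallel to the cleaner's.
- cleaner: parts cleaner, fixed: grey box 215 (x) by 316 mm (y), on it an aluminium pocket deck 195 by 188 mm, top 92 mm above the bench; beside it, at +y (robot's left), an aluminium gate plate with a zigzag slot, top 86 mm high. Origin on the bench under the deck's middle; the box spans y -105 to +211 mm; +x away from the robot. Pockets: large far right, middle near right, small next to the gate.
- lever_knob (a point): the centre of the lever's knob, a black ball 30 mm across, 127 mm above the bench, on an upright 10 mm steel stalk that stands in the slot. The lever stays upright as it slides (about 2 N of friction) and stays where it is left; it does not turn or lift.
- gate_off (a point): the off end of the zigzag slot, the end nearer the robot: where the stalk's axis stands when the lever is fully off; at the top of the gate plate, axes parallel to the cleaner's.
- gate_run (a point): the run end of the slot, the end farther from the robot: where the stalk's axis stands when the lever is fully home. In the cleaner's axes it lies 60 mm in +x and 28 mm in +y from the off end. The slot, 16 mm wide, goes from the off end 30 mm along +x, then 28 mm along +y, then 30 mm along +x to the run end.
- lever_along (a joint): the lever's travel along the cleaner's +x, m: 0 at the off end, 0.060 at the run end.
- lever_across (a joint): the lever's travel along the cleaner's +y, m: 0 in the off leg, 0.028 in the run leg; it can change only near lever_along = 0.030.
- jar_wide: bystander: capped clear jar, 70 mm wide, 100 mm high; origin at the centre of its underside.
- jar_amber: bystander: capped amber jar, 48 mm wide, 85 mm high; origin at the centre of its underside.
- wrench: bystander: flat steel wrench 200 mm long, 8 mm thick, lying on the bench at the right; origin under its middle, along its x.
Mind the look-alikes: they are no part of the job. Leave any green look-alike of the part that bears nut_large_centre alone.

How it is judged:
By the outcome, as a careful person would: the job done as asked, in the order asked, and still so for the second after the job is handed in, with the robot touching nothing.
It also fails if it takes over 67 s, if anything falls off the work surface, if the arm or the gripper's body presses on something with over 40 N, if the wrist force passes 120 N, or if a joint passes its speed limit or range.

## Working session

There is one attempt and no reset: what is moved stays moved. The work goes in short steps, Python scripts to look and compute and a tool call to move; the robot and the scene stay as the last step left them, time stands still between calls to the robot, and variables do not carry over. Pictures are saved under pics/ and viewed, and the job is handed in when it is done.

Besides the shell and the picture viewer there is one more tool, called in YAML: its name, and indented under it one key for each argument. carry_out: Moves the arm, as the interface text tells. Its arguments: {"type":"object","properties":{"commands":{"type":"array"},"force":{"type":"number"}},"required":["commands"]}

```bash
mkdir -p pics; ls
cat > h.py <<'E'
import numpy as np, cv2, json
from scipy.spatial.transform import Rotation as R
from station import manip
def snap(n,f):
    s=manip.snapshot(n); cv2.imwrite('pics/'+f+'.png',s['image'][:,:,::-1])
    np.savez('pics/'+f+'.npz',**{k:np.array(v) for k,v in s.items()},wrist=(n=='wrist'))
    return s
def ray(s,u,v,wrist=False):
    x=(u-s['cx'])/s['fx']; y=(v-s['cy'])/s['fy']
    if wrist:
        r=np.hypot(x,y); d=np.array([x/r*np.sin(r),y/r*np.sin(r),np.cos(r)]) if r>1e-9 else np.array([0,0,1.])
    else:
        d=np.array([x,y,1.]); d/=np.linalg.norm(d)
    Rm=R.from_rotvec(np.array(s['rvec']).ravel()).as_matrix(); t=np.array(s['tvec']).ravel()
    return -Rm.T@t, Rm.T@d
def onplane(s,u,v,z,wrist=False):
    o,d=ray(s,u,v,wrist); return o+d*(z-o[2])/d[2]
def proj(s,p,wrist=False):
    Rm=R.from_rotvec(np.array(s['rvec']).ravel()).as_matrix(); c=Rm@np.array(p)+np.array(s['tvec']).ravel()
    if wrist:
        a=np.arctan2(np.hypot(c[0],c[1]),c[2]); h=np.hypot(c[0],c[1]); c=np.array([c[0]/h*a,c[1]/h*a,1])
    return np.array([s['cx']+s['fx']*c[0]/c[2], s['cy']+s['fy']*c[1]/c[2]])
def load(f): return dict(np.load('pics/'+f+'.npz'))
def tri(rays):
    A=np.zeros((3,3));b=np.zeros(3)
    for o,d in rays:
        P=np.eye(3)-np.outer(d,d);A+=P;b+=P@o
    p=np.linalg.solve(A,b); return p,[np.linalg.norm((np.eye(3)-np.outer(d,d))@(p-o)) for o,d in rays]
E
python3 - <<'E'
from h import *
for n in ['side','top','wrist']:
    s=snap(n,n+'0'); print(n,s['fx'],s['cx'],s['cy'],ray(s,s['cx'],s['cy'],n=='wrist'))
st=manip.sense(); print({k:np.round(v,4) for k,v in st.items()})
E
```

```text
pics
side 424.69976899458226 319.1453223254993 203.2656233580599 (array([ 0.39374325, -0.89061835,  0.7347554 ]), array([ 0.15621622,  0.78462962, -0.59996071]))
top 436.7079362900544 311.06331166907074 193.67578001318503 (array([ 0.4014406 , -0.085699  ,  1.42072607]), array([ 0.13239794,  0.01360313, -0.99110329]))
wrist 309.70691628693146 315.0799431853168 201.6825699265647 (array([ 0.32353465, -0.54128101,  0.373012  ]), array([-0.30197913, -0.12648118, -0.94488683]))
{'t': np.float64(0.15), 'q': array([-1.3465,  0.5283,  1.4336,  0.    ,  1.1814, -0.1785]), 'qd': array([-0.0004, -0.0018, -0.005 ,  0.0005, -0.0016, -0.0019]), 'tau': array([ 1.30000e-03, -4.42743e+01, -1.78276e+01, -2.00000e-04,
        5.60000e-03,  0.00000e+00]), 'tcp_pos': array([ 0.2449, -0.5744,  0.2306]), 'tool_rot': array([-0.6928, -0.1421,  0.6928, -0.1409]), 'force': array([-0.7197,  0.1011,  0.1871]), 'ft_torque': array([0.0232, 0.0198, 0.0143]), 'finger_gap': np.float64(1.0016)}
```

View pics/top0.png

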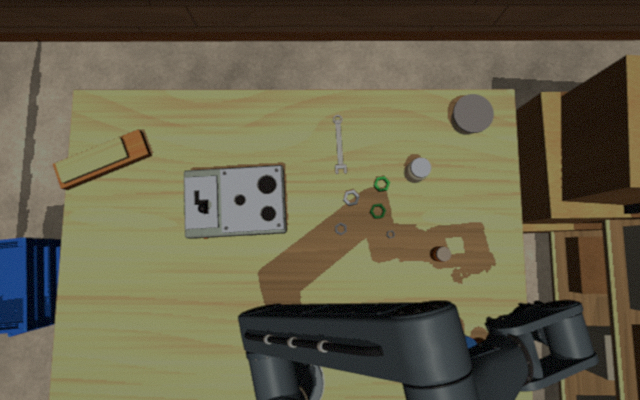

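View pics/side0.png

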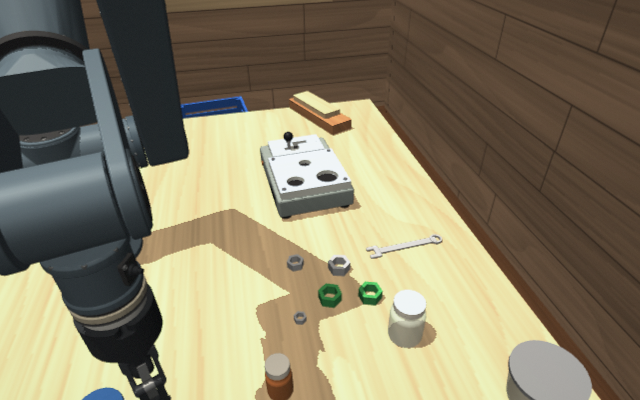

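View pics/wrist0.png

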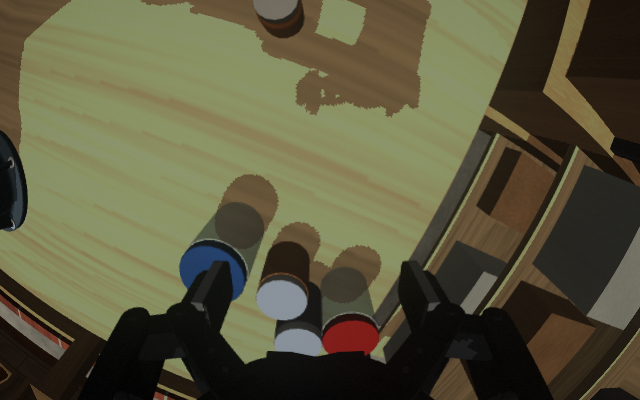

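Candidates (top-view pixels):
- **Large nut:** steel (351,197). The look-alikes are the green nuts at (381,184) and (377,211).
- **Middle nut:** grey (340,229).
- **Small nut:** grey (390,234).

I choose the three steel nuts and check them in close crops.

Run:
```python
import cv2,numpy as np
a=cv2.imread('pics/top0.png');b=cv2.imread('pics/side0.png')
g=lambda i,x,y,w,h,s:cv2.resize(i[y:y+h,x:x+w],None,fx=s,fy=s,interpolation=cv2.INTER_CUBIC)
t=g(a,325,170,80,72,5); c=g(a,180,158,110,84,3.6); d=g(b,250,125,110,95,3.6); e=g(b,280,245,110,80,3.6)
W=np.zeros((720,800,3),np.uint8)
for im,(x,y) in((t,(0,0)),(e,(402,0)),(c,(0,370)),(d,(402,300))):
    W[y:y+im.shape[0],x:x+im.shape[1]]=im[:720-y,:800-x]
cv2.imwrite('pics/crop0.png',W[:,:]) if 0 else cv2.imwrite('pics/crop0.png',cv2.resize(W,(666,600)))
```

```text
(no output)
```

View pics/crop0.png

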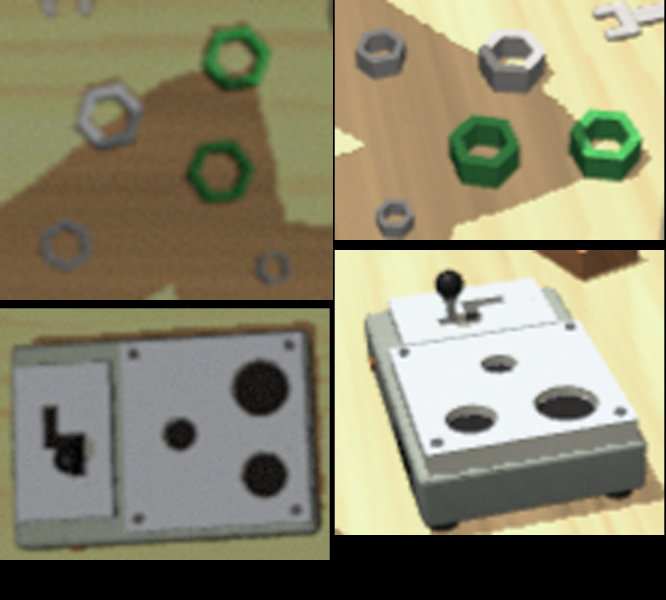

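```bash
cat > m.py <<'E'
from h import *
def blobs(f,roi,mask):
    im=cv2.imread('pics/'+f+'.png'); x,y,w,h=roi; c=im[y:y+h,x:x+w]
    m=mask(c).astype(np.uint8); n,l,st,ce=cv2.connectedComponentsWithStats(m,connectivity=8)
    return [(st[i,4],st[i,2],st[i,3],np.round(ce[i]+[x,y],1),np.round([x+st[i,0]+st[i,2]/2-.5,y+st[i,1]+st[i,3]/2-.5],1)) for i in range(1,n) if st[i,4]>12]
def lowsat(c,t=70):
    h=cv2.cvtColor(c,cv2.COLOR_BGR2HSV); return h[:,:,1]<t
E
python3 - <<'E'
from m import *
im=cv2.imread('pics/top0.png');print(cv2.cvtColor(im,cv2.COLOR_BGR2HSV)[229,330:350,1:].tolist())
for f,r in(('top0',(325,170,80,75)),('side0',(270,245,120,85))):
    print(f)
    for t in (55,80):
        for b in blobs(f,r,lambda c:lowsat(c,t)): print(t,b)
for f,r in(('top0',(180,158,110,84)),('side0',(255,128,100,90))):
    for b in blobs(f,r,lambda c:c.max(2)<75 if f=='top0' else c.max(2)<110): print(f,b)
E
```

```text
[[118, 115], [124, 111], [121, 114], [123, 112], [108, 99], [35, 88], [14, 92], [71, 101], [122, 109], [121, 116], [125, 110], [126, 111], [124, 113], [112, 105], [66, 85], [6, 82], [49, 99], [108, 113], [124, 113], [124, 115]]
top0
55 (np.int32(128), np.int32(16), np.int32(16), array([350.7, 197.2]), array([350.5, 197.5]))
55 (np.int32(62), np.int32(12), np.int32(12), array([340.6, 228.1]), array([340.5, 228.5]))
55 (np.int32(22), np.int32(8), np.int32(7), array([390.1, 233.6]), array([390.5, 234. ]))
80 (np.int32(18), np.int32(4), np.int32(5), array([336.5, 171.8]), array([336.5, 172. ]))
80 (np.int32(16), np.int32(5), np.int32(4), array([345. , 171.5]), array([345. , 171.5]))
80 (np.int32(34), np.int32(15), np.int32(7), array([396.7, 186. ]), array([397., 187.]))
80 (np.int32(387), np.int32(35), np.int32(25), array([340.2, 201. ]), array([342., 201.]))
80 (np.int32(51), np.int32(15), np.int32(9), array([396.3, 204.1]), array([397., 203.]))
80 (np.int32(86), np.int32(12), np.int32(13), array([340.5, 228.3]), array([340.5, 228. ]))
80 (np.int32(39), np.int32(9), np.int32(8), array([
[... 1572 characters left out ...]
, array([267.9, 213.3]), array([268., 213.]))
side0 (np.int32(97), np.int32(27), np.int32(7), array([335.7, 129.8]), array([337., 131.]))
side0 (np.int32(86), np.int32(9), np.int32(17), array([288., 138.]), array([288., 140.]))
side0 (np.int32(15), np.int32(5), np.int32(4), array([295.1, 146.5]), array([295. , 146.5]))
side0 (np.int32(1187), np.int32(92), np.int32(56), array([311.4, 202.1]), array([307.5, 189.5]))
side0 (np.int32(23), np.int32(10), np.int32(4), array([303.1, 163.4]), array([303.5, 163.5]))
side0 (np.int32(120), np.int32(20), np.int32(8), array([326.2, 176.8]), array([326.5, 176.5]))
side0 (np.int32(76), np.int32(16), np.int32(7), array([294.3, 182.1]), array([294.5, 182. ]))
```

Run:
```python
from m import *
T=load('top0');S=load('side0')
for n,a,b in(('L',(350.6,197.4),(339.5,265)),('M',(340.5,228.3),(294.9,262.3)),('S',(390.2,233.8),(299.6,317.4))):
    p,e=tri([ray(T,*a),ray(S,*b)]);print(n,p.round(4),np.round(e,4),onplane(T,*a,.012).round(4))
for n,a in(('PL',(266.5,184.1)),('PM',(268,213.2)),('PS',(239.6,199.6))):
    print(n,onplane(T,*a,.086).round(4))
for n,a,b in(('knob',(201,208),(288,136)),):
    p,e=tri([ray(T,*a),ray(S,*b)]);print(n,p.round(4),e,onplane(T,*a,.127))
for n,a in(('jarw',(419,168)),('amber',(441,254)),('g1',(381,184)),('g2',(377,211))):print(n,onplane(T,*a,.03).round(3))
```

```text
L [ 0.5778 -0.1949  0.0114] [0.0001 0.0001] [ 0.5776 -0.1948  0.012 ]
M [ 0.4768 -0.1615  0.0111] [0.0006 0.0006] [ 0.4774 -0.1615  0.012 ]
S [ 0.4598 -0.3213  0.0078] [0.0005 0.0005] [ 0.4602 -0.3207  0.012 ]
PL [0.6094 0.0707 0.086 ]
PM [0.5191 0.0646 0.086 ]
PS [0.561 0.153 0.086]
knob [0.5311 0.2609 0.1259] [np.float64(0.0004086187365622022), np.float64(0.0004086187365620549)] [0.53060511 0.26059727 0.127     ]
jarw [ 0.671 -0.415  0.03 ]
amber [ 0.397 -0.476  0.03 ]
g1 [ 0.619 -0.291  0.03 ]
g2 [ 0.532 -0.277  0.03 ]
```

```bash
cat >> h.py <<'E'
def tgt(yaw):  # tool down, y axis at yaw (deg)
    a=np.deg2rad(yaw); x=np.array([0,0,-1.]); y=np.array([np.cos(a),np.sin(a),0]); return np.array([x,y,np.cross(x,y)]).T
def cur():
    s=manip.sense(); return s, np.array(s['tcp_pos']), R.from_quat(s['tool_rot']).as_matrix()
def plan(p,yaw=None,q=True):
    s,p0,M=cur(); y0=np.degrees(np.arctan2(M[1,1],M[0,1]))
    if yaw is None: yaw=y0
    else:
        yaw=y0+((yaw-y0+90)%180-90)
    G=tgt(yaw); sh=M.T@(np.array(p)-p0)/.025; rv=np.degrees(R.from_matrix(M.T@G).as_rotvec())/5
    print('t',round(s['t'],2),'tcp',p0.round(4),'yaw',round(y0,2),'tilt',round(np.degrees(np.arccos(-M[2,0])),2),'gap',round(float(s['finger_gap'])*85.4,1),'F',np.round(s['force'],1),'q6',round(s['q'][5],2))
    print('PLAN',sh.round(2).tolist(),rv.round(2).tolist(),'->yaw',round(yaw,1),'mm',round(np.linalg.norm(sh)*25,1),'deg',round(np.linalg.norm(rv)*5,1))
E
python3 - <<'E'
from h import *
s=load('wrist0'); o,d=ray(s,s['cx'],s['cy'],True)
st,p,M=cur(); print('cam in tool',M.T@(o-p),M.T@d, 'M',M.round(3).tolist())
plan([.50,-.25,.20],None); plan([.50,-.25,.20],0); plan([.50,-.25,.2],90)
E
```

```text
cam in tool [-1.42426952e-01  9.66802345e-05 -8.53678681e-02] [ 9.44783657e-01 -4.38436650e-04  3.27694446e-01] M [[-0.0, 0.392, -0.92], [0.002, -0.92, -0.392], [-1.0, -0.002, -0.0]]
t 0.15 tcp [ 0.2449 -0.5744  0.2306] yaw -66.92 tilt 0.1 gap 85.5 F [-0.7  0.1  0.2] q6 -0.18
PLAN [1.24, -7.94, -14.47] [-0.0, -0.0, 0.02] ->yaw -66.9 mm 413.8 deg 0.1
t 0.15 tcp [ 0.2449 -0.5744  0.2306] yaw -66.92 tilt 0.1 gap 85.5 F [-0.7  0.1  0.2] q6 -0.18
PLAN [1.24, -7.94, -14.47] [-13.38, -0.01, 0.01] ->yaw 0.0 mm 413.8 deg 66.9
t 0.15 tcp [ 0.2449 -0.5744  0.2306] yaw -66.92 tilt 0.1 gap 85.5 F [-0.7  0.1  0.2] q6 -0.18
PLAN [1.24, -7.94, -14.47] [4.62, 0.0, 0.02] ->yaw -90.0 mm 413.8 deg 23.1
```

Run:
```python
from h import *
plan([.44,-.23,.18],90)
```

```text
t 0.15 tcp [ 0.2449 -0.5744  0.2306] yaw -66.92 tilt 0.1 gap 85.5 F [-0.7  0.1  0.2] q6 -0.18
PLAN [2.04, -9.61, -12.58] [4.62, 0.0, 0.02] ->yaw -90.0 mm 399.1 deg 23.1
```

carry_out:
  commands:
    - [[0, -1.2, -1.57, 0.6, 0, 0, 85], [0, -2.4, -3.14, 1.5, 0, 0, 85], [0.2, -3.6, -4.7, 2.5, 0, 0, 85], [0.5, -4.8, -6.3, 3.5, 0, 0, 85], [0.8, -6.0, -7.9, 4.6, 0, 0, 85]]

```text
t: 0.65
tcp_pos: [0.3679, -0.3587, 0.2113]
tool_rot: [0.707, -0.001, -0.707, -0.001]
force: [0.6, -0.2, -0.5]
finger_gap: 0.994
```

Run:
```python
from h import *
plan([.44,-.23,.18],90)
```

```text
t 0.65 tcp [ 0.3679 -0.3587  0.2113] yaw -90.18 tilt 0.01 gap 84.9 F [ 0.6 -0.2 -0.5] q6 0.58
PLAN [1.25, -5.16, -2.87] [-0.04, -0.0, -0.0] ->yaw -90.0 mm 150.8 deg 0.2
```

carry_out:
  commands:
    - [[0.4, -1.7, -0.95, 0, 0, 0, 85], [0.8, -3.4, -1.9, 0, 0, 0, 85], [1.2, -5.1, -2.8, 0, 0, 0, 85], [1.2, -5.1, -2.8, 0, 0, 0, 85], [1.2, -5.1, -2.8, 0, 0, 0, 85]]

```text
t: 1.15
tcp_pos: [0.4375, -0.2318, 0.1812]
tool_rot: [-0.707, -0.002, 0.707, -0.002]
force: [0.2, -0.8, 1.2]
finger_gap: 0.994
```

Run:
```python
from h import *
plan([.44,-.23,.18],90)
snap('wrist','w1')
```

```text
t 1.15 tcp [ 0.4375 -0.2318  0.1812] yaw -89.73 tilt 0.04 gap 84.9 F [ 0.2 -0.8  1.2] q6 0.85
PLAN [0.05, -0.07, -0.1] [0.05, 0.01, 0.0] ->yaw -90.0 mm 3.3 deg 0.3
```

View pics/w1.png

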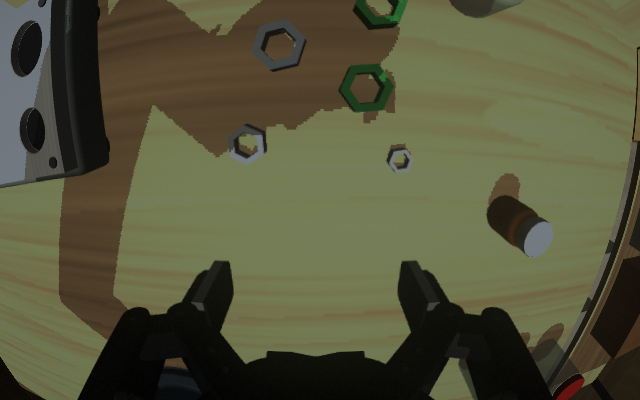

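```bash
cat >> h.py <<'E'
def rect(f,c,z,half=.04,px=280,wrist=True,out=None):
    s=load(f); im=cv2.imread('pics/'+f+'.png')
    g=np.linspace(-half,half,px); mx=np.zeros((px,px),np.float32); my=mx.copy()
    for i in range(px):
        for j in range(px):
            mx[i,j],my[i,j]=proj(s,[c[0]+g[px-1-i],c[1]-(g[j]),z],wrist)   # up=+x, left=+y
    return cv2.remap(im,mx,my,cv2.INTER_CUBIC)
E
python3 - <<'E'
from h import *
o=[]
for c,z in(((.578,-.195),.024),((.477,-.1615),.019),((.46,-.321),.013)):
    r=rect('w1',c,z,px=260); 
    for k in range(1,8): r[::,int(k*260/8)]//=2; r[int(k*260/8)]//=2
    o.append(np.clip(r.astype(int)*2,0,255).astype(np.uint8))
cv2.imwrite('pics/r1.png',np.hstack(o))
E
```

```text
(no output)
```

View pics/r1.png

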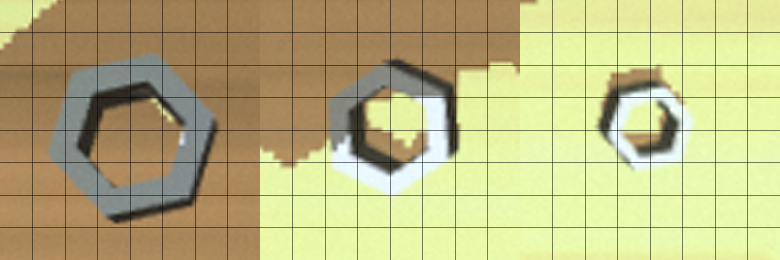

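```bash
cat > hexa.py <<'E'
from h import *
def hexfit(f,c,z,lo,half=.04,px=400,name=None):
    r=rect(f,c,z,half,px); hsv=cv2.cvtColor(r,cv2.COLOR_BGR2HSV)
    m=((hsv[:,:,1]<65)&(r.max(2)>lo)).astype(np.uint8)
    n,l,st,ce=cv2.connectedComponentsWithStats(m); 
    i=1+np.argmin([np.hypot(*(ce[k]-px/2))-0.02*st[k,4] for k in range(1,n)])
    cnt=max(cv2.findContours((l==i).astype(np.uint8),cv2.RETR_EXTERNAL,cv2.CHAIN_APPROX_NONE)[0],key=len)
    hull=cv2.convexHull(cnt)
    for e in np.arange(.01,.09,.003):
        a=cv2.approxPolyDP(hull,e*cv2.arcLength(hull,True),True)
        if len(a)<=6: break
    a=a[:,0]; w=np.array([[c[0]+half-(v/(px-1))*2*half, c[1]+half-(u/(px-1))*2*half] for u,v in a]) if False else np.array([[c[0]+half-(v/(px-1))*2*half, c[1]-(-half+(u/(px-1))*2*half)] for u,v in a])
    cen=w.mean(0); M=cv2.moments(hull); cm=np.array([c[0]+half-M['m01']/M['m00']/(px-1)*2*half, c[1]+half-M['m10']/M['m00']/(px-1)*2*half])
    ang=np.degrees(np.arctan2(*(w-cm).T[::-1])); rad=np.hypot(*(w-cm).T)
    mean=np.degrees(np.angle(np.mean(np.exp(6j*np.radians(ang)))))/6
    print(f,'n',len(a),'cen',cen.round(4),'cm',cm.round(4),'r',(rad*1e3).round(1),'corner ang mod60',(ang%60).round(1),'mean',round(mean,1),'flat normal',round(mean+30,1),'area r',round(1e3*np.sqrt(M['m00']*(2*half/px)**2/2.598),1))
    cv2.drawContours(r,[hull],-1,(0,0,255),1); 
    for q in a: cv2.circle(r,tuple(int(x) for x in q),3,(255,0,0),-1)
    return r
E
python3 - <<'E'
from hexa import *
o=[hexfit('w1',(.577,-.195),.024,70,px=260),hexfit('w1',(.477,-.1615),.019,70,px=260),hexfit('w1',(.46,-.321),.013,80,px=260)]
cv2.imwrite('pics/r2.png',np.hstack(o))
E
```

```text
w1 n 6 cen [ 0.5717 -0.1902] cm [ 0.5701 -0.1944] r [25.  20.4 27.1 22.  19.6 24.6] corner ang mod60 [58.  44.8 54.9 56.7 36.3 28.6] mean -11.5 flat normal 18.5 area r 21.4
w1 n 6 cen [ 0.4738 -0.1623] cm [ 0.4727 -0.1629] r [20.9 18.  16.  20.8 19.6 16.3] corner ang mod60 [15.8 17.6  5.6 50.5 23.2 54.5] mean 9.7 flat normal 39.7 area r 18.2
w1 n 6 cen [ 0.4599 -0.3217] cm [ 0.46   -0.3216] r [14.  13.7 13.8 13.8 13.4 14.1] corner ang mod60 [39.7 39.6 46.9 38.6 48.3 43.1] mean -17.3 flat normal 12.7 area r 14.3
```

View pics/r2.png

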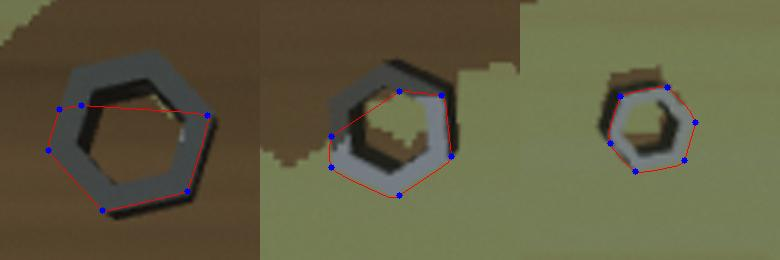

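Threshold too high in shadow, so I'm lowering it for L and M.

Run:
```python
from hexa import *
o=[hexfit('w1',(.577,-.195),.024,48,px=260),hexfit('w1',(.477,-.1615),.019,50,px=260),hexfit('w1',(.46,-.321),.013,70,px=260)]
cv2.imwrite('pics/r2.png',np.hstack(o))
```

```text
w1 n 6 cen [ 0.5763 -0.1955] cm [ 0.5766 -0.1953] r [26.2 26.2 26.2 26.4 26.1 26.1] corner ang mod60 [42.4 40.  41.8 44.1 43.1 41. ] mean -17.9 flat normal 12.1 area r 26.6
w1 n 6 cen [ 0.4771 -0.1614] cm [ 0.4766 -0.1612] r [21.  20.4 20.8 20.6 20.7 20.8] corner ang mod60 [ 4.6  5.9 10.7  5.7  7.   1.9] mean 5.9 flat normal 35.9 area r 21.2
w1 n 6 cen [ 0.4602 -0.3209] cm [ 0.4602 -0.3214] r [14.3 13.7 13.9 13.9 14.2 14.2] corner ang mod60 [46.2 43.1 36.9 39.2 42.6 42.3] mean -18.3 flat normal 11.7 area r 14.4
```

View pics/r2.png

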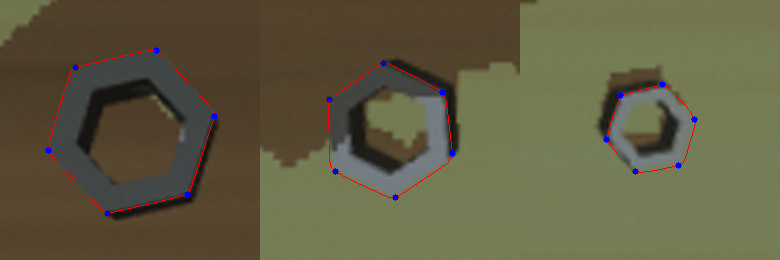

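Run:
```python
from h import *
plan([.5765,-.1954,.07],72);plan([.5765,-.1954,.007],72)
im=cv2.imread('pics/w1.png')[230:400,60:570]; cv2.imwrite('pics/f1.png',np.clip(cv2.resize(im,None,fx=1.5,fy=1.5).astype(int)*3,0,255))
```

```text
t 1.2 tcp [ 0.4374 -0.2332  0.1815] yaw -89.86 tilt 0.04 gap 84.9 F [ 0.3 -0.3  0.1] q6 0.85
PLAN [4.46, -1.5, -5.57] [3.63, -0.0, -0.01] ->yaw -108.0 mm 182.2 deg 18.1
t 1.2 tcp [ 0.4374 -0.2332  0.1815] yaw -89.86 tilt 0.04 gap 84.9 F [ 0.3 -0.3  0.1] q6 0.85
PLAN [6.98, -1.5, -5.57] [3.63, -0.0, -0.01] ->yaw -108.0 mm 226.3 deg 18.1[ WARN:0@0.541] global loadsave.cpp:1063 imwrite_ Unsupported depth image for selected encoder is fallbacked to CV_8U.
```

View pics/f1.png

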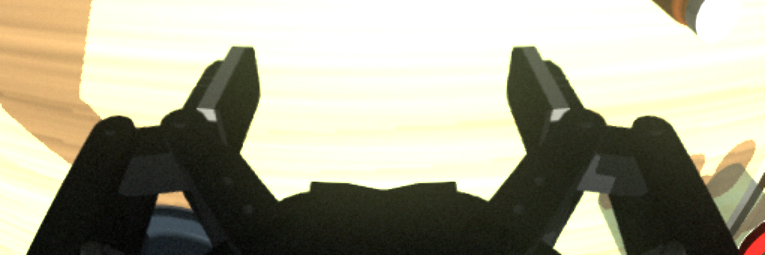

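carry_out:
  commands:
    - [[0.9, -0.4, -1.4, 1, 0, 0, 64], [1.8, -0.8, -2.8, 2, 0, 0, 64], [2.7, -1.2, -4.2, 3, 0, 0, 64], [3.6, -1.5, -5.57, 3.63, 0, 0, 64], [4.46, -1.5, -5.57, 3.63, 0, 0, 64]]

```text
t: 1.7
tcp_pos: [0.5814, -0.1978, 0.0696]
tool_rot: [0.701, -0.112, -0.696, -0.111]
force: [-0.8, -1.1, -0.1]
finger_gap: 0.747
```

Run:
```python
from h import *
plan([.5765,-.1954,.009],72)
```

```text
t 1.7 tcp [ 0.5814 -0.1978  0.0696] yaw -108.15 tilt 0.45 gap 63.8 F [-0.8 -1.1 -0.1] q6 1.38
PLAN [2.42, -0.03, 0.24] [-0.03, -0.09, -0.01] ->yaw -108.0 mm 60.9 deg 0.5
```

carry_out:
  commands:
    - [[0, 0, 0, 0, 0, 0, 64], [0.8, 0, 0, 0, 0, 0, 64], [1.6, 0, 0, 0, 0, 0, 64], [2.2, 0, 0, 0, 0, 0, 64], [2.45, 0, 0, 0, 0, 0, 64]]

```text
t: 2.2
tcp_pos: [0.5753, -0.1963, 0.0082]
tool_rot: [-0.698, 0.112, 0.699, 0.112]
force: [0.7, -0.7, -1.2]
finger_gap: 0.746
```

Run:
```python
from h import *
plan([.5765,-.1954,.009],72);snap('wrist','w2')
plan([.5765,-.1954,.009],72)
```

```text
t 2.2 tcp [ 0.5753 -0.1963  0.0082] yaw -108.19 tilt 0.08 gap 63.7 F [ 0.7 -0.7 -1.2] q6 1.38
PLAN [-0.03, -0.05, -0.03] [-0.04, 0.02, 0.0] ->yaw -108.0 mm 1.7 deg 0.2
t 2.25 tcp [ 0.5753 -0.196   0.0077] yaw -108.17 tilt 0.11 gap 63.9 F [ 0.  -0.  -0.7] q6 1.38
PLAN [-0.05, -0.04, -0.04] [-0.03, 0.02, 0.0] ->yaw -108.0 mm 1.9 deg 0.2
```

View pics/w2.png

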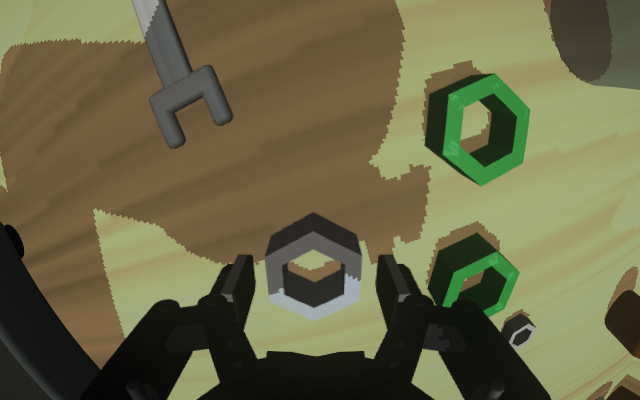

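carry_out:
  commands:
    - [[-0.05, -0.03, 0, 0, 0, 0, 38], [-0.05, -0.03, 0, 0, 0, 0, 38], [-0.05, -0.03, 0, 0, 0, 0, 38], [-0.05, -0.03, 0, 0, 0, 0, 38], [-0.6, -0.03, 0, 0, 0, 0, 38]]
  force: 50

```text
t: 2.75
tcp_pos: [0.5753, -0.1937, 0.0228]
tool_rot: [-0.697, 0.111, 0.7, 0.112]
force: [-0.5, 0.7, -2.9]
finger_gap: 0.523
```

Run:
```python
from h import *
plan([.5765,-.1954,.19],90)
plan([.43,.0,.25],90)
```

```text
t 2.75 tcp [ 0.5753 -0.1937  0.0228] yaw -108.07 tilt 0.21 gap 44.7 F [-0.5  0.7 -2.9] q6 1.38
PLAN [-6.69, 0.04, -0.04] [-3.61, 0.04, 0.02] ->yaw -90.0 mm 167.2 deg 18.1
t 2.75 tcp [ 0.5753 -0.1937  0.0228] yaw -108.07 tilt 0.21 gap 44.7 F [-0.5  0.7 -2.9] q6 1.38
PLAN [-9.05, -5.57, 7.96] [-3.61, 0.04, 0.02] ->yaw -90.0 mm 332.0 deg 18.1
```

carry_out:
  commands:
    - [[-1.8, 0, 0, 0, 0, 0, 38], [-3.6, -0.5, 0.5, -0.8, 0, 0, 38], [-5.4, -2.0, 1.2, -1.8, 0, 0, 38], [-7.0, -3.2, 2.2, -2.8, 0, 0, 38], [-7.8, -4.8, 3.2, -3.6, 0, 0, 38]]

```text
t: 3.25
tcp_pos: [0.5423, -0.0698, 0.2137]
tool_rot: [0.709, -0.0, -0.706, 0.001]
force: [0.6, 0.1, -2.4]
finger_gap: 0.519
```

Run:
```python
from h import *
plan([.45,.10,.22],90)
```

```text
t 3.25 tcp [ 0.5423 -0.0698  0.2137] yaw -89.98 tilt 0.27 gap 44.3 F [ 0.6  0.1 -2.4] q6 1.24
PLAN [-0.28, -6.79, 3.69] [0.0, -0.05, -0.02] ->yaw -90.0 mm 193.4 deg 0.3
```

carry_out:
  commands:
    - [[-0.1, -1.7, 0.9, 0, 0, 0, 38], [-0.2, -3.4, 1.8, 0, 0, 0, 38], [-0.3, -5.1, 2.7, 0, 0, 0, 38], [-0.3, -6.5, 3.5, 0, 0, 0, 38], [-0.3, -6.8, 3.7, 0, 0, 0, 38]]

```text
t: 3.75
tcp_pos: [0.4449, 0.1034, 0.2183]
tool_rot: [-0.706, -0.002, 0.709, -0.001]
force: [0.1, -1.2, -2.4]
finger_gap: 0.52
```

Run:
```python
from h import *
snap('wrist','w3');plan([.45,.10,.22],90)
```

```text
t 3.8 tcp [0.4458 0.1029 0.2183] yaw -89.84 tilt 0.17 gap 44.9 F [-1.1  0.3 -2.1] q6 1.55
PLAN [-0.07, 0.12, -0.17] [0.03, 0.03, 0.01] ->yaw -90.0 mm 5.4 deg 0.2
```

View pics/w3.png

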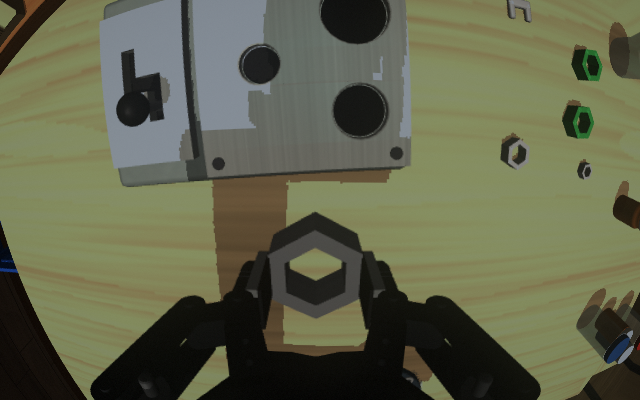

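```bash
cat > pk.py <<'E'
from h import *
def pockets(f,c=(.565,.13),z=.092,half=.11,px=600,thr=48,wrist=True,name='rp'):
    r=rect(f,c,z,half,px,wrist); m=(cv2.GaussianBlur(r,(3,3),0).max(2)<thr).astype(np.uint8)
    k=2*half/(px-1)
    n,l,st,ce=cv2.connectedComponentsWithStats(m)
    for i in range(1,n):
        if st[i,4]<60: continue
        cnt=cv2.findContours((l==i).astype(np.uint8),cv2.RETR_EXTERNAL,cv2.CHAIN_APPROX_NONE)[0][0]
        (u,v),rad=cv2.minEnclosingCircle(cnt); 
        print('box',st[i,:4].tolist(),'minc',round(c[0]+half-v*k,4),round(c[1]+half-u*k,4),'r',round(rad*k*1e3,1),'box mm',round(st[i,2]*k*1e3,1),round(st[i,3]*k*1e3,1),'centroid',round(c[0]+half-ce[i][1]*k,4),round(c[1]+half-ce[i][0]*k,4))
    r=np.clip(r.astype(int)*2,0,255).astype(np.uint8); cv2.imwrite('pics/'+name+'.png',r); return r
E
python3 - <<'E'
from pk import *
pockets('w3',name='rp3')
E
```

```text
box [0, 0, 600, 536] minc 0.5887 0.13 r 139.8 box mm 220.4 196.9 centroid 0.6368 0.1246
box [192, 267, 33, 65] minc 0.5652 0.1625 r 12.7 box mm 12.1 23.9 centroid 0.5661 0.1664
box [201, 271, 87, 87] minc 0.5599 0.1504 r 16.1 box mm 32.0 32.0 centroid 0.5599 0.1505
box [412, 362, 122, 121] minc 0.52 0.0666 r 22.4 box mm 44.8 44.4 centroid 0.52 0.0665
box [500, 372, 42, 111] minc 0.5182 0.0532 r 20.4 box mm 15.4 40.8 centroid 0.5191 0.0451
box [553, 509, 30, 28] minc 0.4831 0.0315 r 5.5 box mm 11.0 10.3 centroid 0.4832 0.0314
box [114, 535, 32, 30] minc 0.4732 0.1924 r 5.7 box mm 11.8 11.0 centroid 0.4732 0.1926
box [257, 573, 99, 8] minc 0.4634 0.1276 r 18.0 box mm 36.4 2.9 centroid 0.4635 0.1286
box [204, 579, 46, 5] minc 0.4618 0.1568 r 8.3 box mm 16.9 1.8 centroid 0.4618 0.1565
box [111, 582, 91, 7] minc 0.4601 0.1827 r 16.6 box mm 33.4 2.6 centroid 0.4602 0.1823
box [43, 587, 44, 5] minc 0.459 0.2163 r 7.9 box mm 16.2 1.8 centroid 0.4584 0.2166
```

View pics/rp3.png

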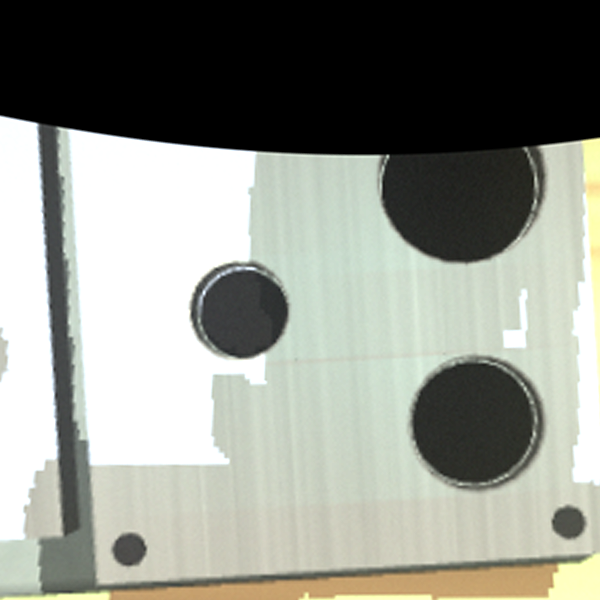

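Run:
```python
from h import *
s=load('w3'); print(onplane(s,315.5,265,.2183+.0155,True))
plan([.6088,.0704,.15],90);
```

```text
[0.45449604 0.10331891 0.2338    ]
t 3.8 tcp [0.4458 0.1029 0.2183] yaw -89.84 tilt 0.17 gap 44.9 F [-1.1  0.3 -2.1] q6 1.55
PLAN [2.71, 1.32, -6.52] [0.03, 0.03, 0.01] ->yaw -90.0 mm 179.7 deg 0.2
```

Run:
```python
from hexa import *
s=load('w2'); print(onplane(s,313.5,265,.024,True)); o,d=ray(s,315,200,True); print('cam w2',o)
s=load('w3'); o,d=ray(s,315,200,True); print('cam w3',o, o-[.4449,.1034,.2183], o-[.4458,.1029,.2183])
s=load('w1'); o,d=ray(s,315,200,True); print('cam w1',o-[.4375,-.2318,.1812])
```

```text
[ 0.58474869 -0.19827452  0.024     ]
cam w2 [ 0.6566426  -0.22269867  0.15060561]
cam w3 [0.53087821 0.10357239 0.36050462] [0.08597821 0.00017239 0.14220462] [0.08507821 0.00067239 0.14220462]
cam w1 [0.0854535  0.00053504 0.14250256]
```

Run:
```python
from hexa import *
s=load('w2'); print(onplane(s,314,277,.024,True))
s=load('w3'); print(onplane(s,315.5,276,.2338,True))
im=cv2.imread('pics/w3.png')[200:330,250:380]; cv2.imwrite('pics/c3.png',np.clip(cv2.resize(im,None,fx=4,fy=4,interpolation=2).astype(int)*2,0,255).astype(np.uint8))
```

```text
[ 0.57818588 -0.1963637   0.024     ]
[0.44822349 0.10328952 0.2338    ]
```

View pics/c3.png

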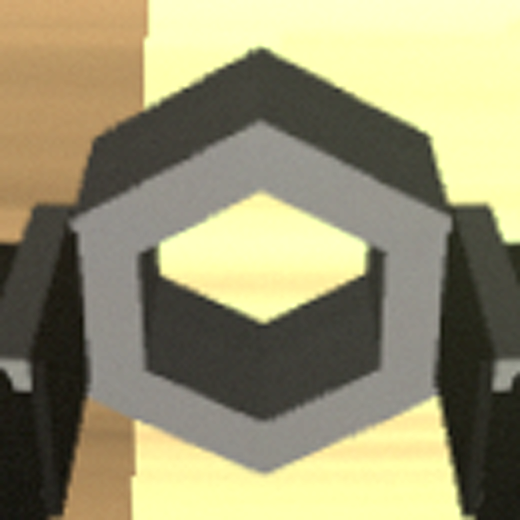

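Run:
```python
from hexa import *
s=load('w3'); P=np.array([onplane(s,u,v,.2338,True)[:2] for u,v in[(315.2,230.5),(316,318),(268,255.5),(362,254),(273,297),(359,298)]]); print(P.mean(0),(np.hypot(*(P-P.mean(0)).T)*1e3).round(1))
```

```text
[0.44714773 0.10325911] [25.5 26.  25.6 25.5 24.8 25.6]
```

carry_out:
  commands:
    - [[0, 0.4, -1.9, 0, 0, 0, 38], [0.6, 0.8, -3.8, 0, 0, 0, 38], [1.4, 1.2, -5.7, 0, 0, 0, 38], [2.2, 1.32, -6.48, 0, 0, 0, 38], [2.7, 1.32, -6.48, 0, 0, 0, 38]]

```text
t: 4.3
tcp_pos: [0.6156, 0.0643, 0.1489]
tool_rot: [0.708, -0.002, -0.706, -0.001]
force: [-0.7, 0.2, -3.7]
finger_gap: 0.523
```

Run:
```python
from h import *
plan([.6078,.0704,.15],90);
```

```text
t 4.3 tcp [0.6156 0.0643 0.1489] yaw -90.21 tilt 0.2 gap 44.6 F [-0.7  0.2 -3.7] q6 1.5
PLAN [-0.05, -0.24, 0.31] [-0.04, -0.04, -0.01] ->yaw -90.0 mm 10.0 deg 0.3
```

carry_out:
  commands:
    - [[0.5, 0, 0.1, 0, 0, 0, 38], [1.0, 0, 0.1, 0, 0, 0, 38], [1.4, 0, 0.1, 0, 0, 0, 38], [1.4, 0, 0.1, 0, 0, 0, 38], [1.4, 0, 0.1, 0, 0, 0, 38]]

```text
t: 4.8
tcp_pos: [0.6087, 0.067, 0.1159]
tool_rot: [0.707, -0.0, -0.707, -0.0]
force: [0.1, -0.8, -2.7]
finger_gap: 0.522
```

Run:
```python
from h import *
plan([.6078,.0704,.0925],90);
```

```text
t 4.8 tcp [0.6087 0.067  0.1159] yaw -90.05 tilt 0.02 gap 44.6 F [ 0.1 -0.8 -2.7] q6 1.5
PLAN [0.94, -0.13, 0.04] [-0.01, -0.0, -0.0] ->yaw -90.0 mm 23.7 deg 0.1
```

carry_out:
  commands:
    - [[0.2, -0.13, 0.04, 0, 0, 0, 38], [0.4, -0.13, 0.04, 0, 0, 0, 38], [0.7, -0.13, 0.04, 0, 0, 0, 38], [0.94, -0.13, 0.04, 0, 0, 0, 38], [0.94, -0.13, 0.04, 0, 0, 0, 38]]

```text
t: 5.3
tcp_pos: [0.6077, 0.0701, 0.0915]
tool_rot: [-0.707, 0.0, 0.707, 0.0]
force: [0.5, 0.4, -2.5]
finger_gap: 0.518
```

Run:
```python
from h import *
snap('wrist','w4');plan([.6078,.0704,.0925],90);
```

```text
t 5.35 tcp [0.6077 0.0701 0.0915] yaw -90.07 tilt 0.03 gap 44.4 F [ 0.6  0.2 -2.1] q6 1.5
PLAN [-0.04, -0.01, -0.0] [-0.01, 0.01, 0.0] ->yaw -90.0 mm 1.0 deg 0.1
```

View pics/w4.png

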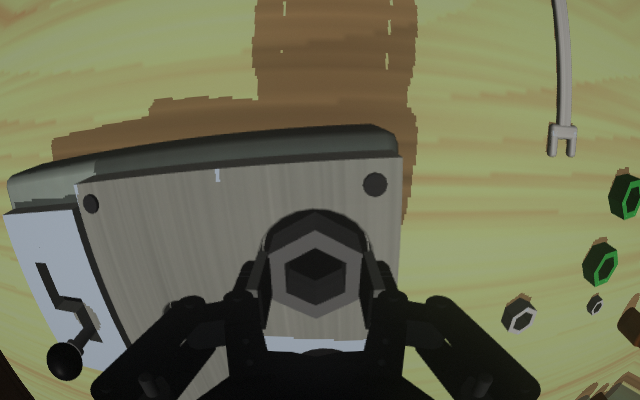

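carry_out:
  commands:
    - [[0, 0, 0, 0, 0, 0, 60], [0, 0, 0, 0, 0, 0, 60], [0, 0, 0, 0, 0, 0, 60], [-0.8, 0, 0, 0, 0, 0, 60], [-2.0, 0, 0, 0, 0, 0, 60]]

```text
t: 5.85
tcp_pos: [0.6064, 0.0701, 0.1409]
tool_rot: [-0.706, 0.0, 0.709, 0.001]
force: [0.5, -0.4, -0.6]
finger_gap: 0.703
```

Run:
```python
from h import *
snap('wrist','w5');plan([.477,-.1613,.18],95);
```

```text
t 5.9 tcp [0.6105 0.0701 0.1472] yaw -90.06 tilt 0.41 gap 59.8 F [1.  0.1 2.6] q6 1.5
PLAN [-1.34, 9.26, 5.32] [-1.01, -0.08, -0.01] ->yaw -85.0 mm 269.1 deg 5.1
```

View pics/w5.png

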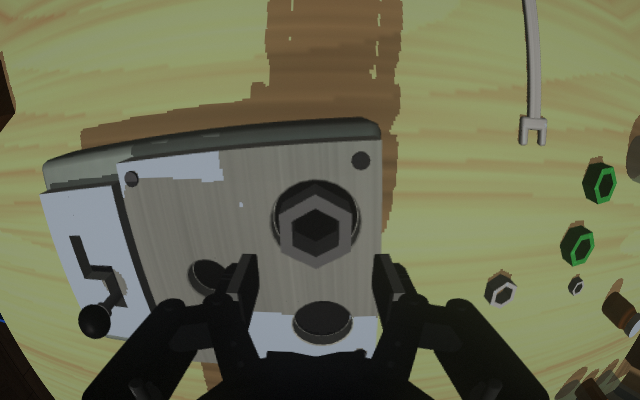

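carry_out:
  commands:
    - [[-0.4, 1.6, 0.9, -0.2, 0, 0, 54], [-0.4, 3.2, 1.8, -0.4, 0, 0, 54], [-0.3, 4.9, 2.8, -0.6, 0, 0, 54], [0.2, 6.5, 3.75, -0.8, 0, 0, 54], [0.8, 8.1, 4.7, -1, 0, 0, 54]]

```text
t: 6.4
tcp_pos: [0.4901, -0.134, 0.1229]
tool_rot: [0.708, 0.03, -0.705, 0.032]
force: [0.9, -0.9, 0.3]
finger_gap: 0.631
```

Run:
```python
from h import *
plan([.477,-.1613,.06],95);
```

```text
t 6.4 tcp [ 0.4901 -0.134   0.1229] yaw -84.99 tilt 0.22 gap 53.9 F [ 0.9 -0.9  0.3] q6 1.0
PLAN [2.51, 1.04, 0.62] [0.0, -0.04, -0.02] ->yaw -85.0 mm 69.8 deg 0.2
```

carry_out:
  commands:
    - [[0.6, 0.6, 0.4, 0, 0, 0, 54], [1.4, 1.04, 0.6, 0, 0, 0, 54], [2.5, 1.04, 0.6, 0, 0, 0, 54], [2.5, 1.04, 0.6, 0, 0, 0, 54], [2.5, 1.04, 0.6, 0, 0, 0, 54]]

```text
t: 6.9
tcp_pos: [0.4774, -0.1594, 0.0597]
tool_rot: [-0.706, -0.031, 0.707, -0.03]
force: [-0.3, -0.4, 0.3]
finger_gap: 0.631
```

Run:
```python
from h import *
snap('wrist','w6');plan([.477,-.1613,.008],95);
```

```text
t 6.95 tcp [ 0.4779 -0.1595  0.0603] yaw -85.04 tilt 0.06 gap 53.8 F [ 0.2 -0.1 -0.2] q6 0.94
PLAN [2.09, 0.07, 0.05] [-0.01, -0.01, -0.01] ->yaw -85.0 mm 52.3 deg 0.1
```

View pics/w6.png

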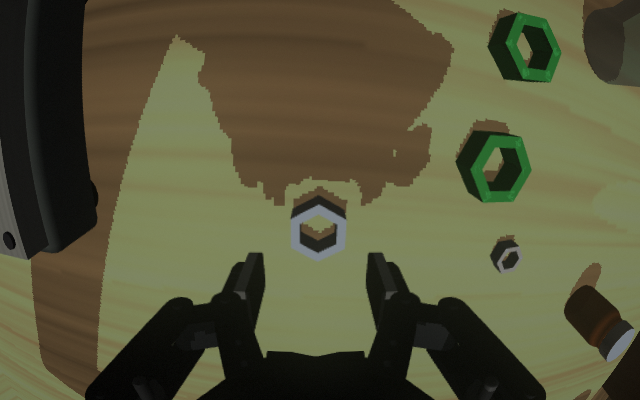

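carry_out:
  commands:
    - [[0.9, 0.07, 0, 0, 0, 0, 54], [1.7, 0.07, 0, 0, 0, 0, 54], [2.09, 0.07, 0, 0, 0, 0, 54], [2.09, 0.07, 0, 0, 0, 0, 48], [2.09, 0.07, 0, 0, 0, 0, 28]]
  force: 45

```text
t: 7.45
tcp_pos: [0.4781, -0.1612, 0.0082]
tool_rot: [0.707, 0.03, -0.706, 0.031]
force: [-1.1, 2.3, 27.7]
finger_gap: 0.409
```

carry_out:
  commands:
    - [[0, 0, 0, 0, 0, 0, 28], [0, 0, 0, 0, 0, 0, 28], [-0.8, 0, 0, 0, 0, 0, 28], [-2.4, 0, 0, 0, 0, 0, 28], [-4.0, 0, 0, 0, 0, 0, 28]]

```text
t: 7.95
tcp_pos: [0.4768, -0.1608, 0.108]
tool_rot: [-0.706, -0.031, 0.707, -0.03]
force: [0.1, 0.4, -1.8]
finger_gap: 0.405
```

Run:
```python
from h import *
plan([.5197,.0648,.15],90)
plan([.5197,.0648,.12],90)
```

```text
t 7.95 tcp [ 0.4768 -0.1608  0.108 ] yaw -85.07 tilt 0.13 gap 34.6 F [ 0.1  0.4 -1.8] q6 0.94
PLAN [-1.67, -8.85, -2.48] [0.99, 0.02, 0.01] ->yaw -90.0 mm 233.5 deg 4.9
t 7.95 tcp [ 0.4768 -0.1608  0.108 ] yaw -85.07 tilt 0.13 gap 34.6 F [ 0.1  0.4 -1.8] q6 0.94
PLAN [-0.47, -8.84, -2.48] [0.99, 0.02, 0.01] ->yaw -90.0 mm 230.0 deg 4.9
```

carry_out:
  commands:
    - [[-1.0, -1.4, -0.4, 0.2, 0, 0, 28], [-1.8, -3.0, -0.8, 0.4, 0, 0, 28], [-1.8, -4.8, -1.3, 0.6, 0, 0, 28], [-1.8, -6.7, -1.8, 0.8, 0, 0, 28], [-1.8, -8.5, -2.4, 1, 0, 0, 28]]

```text
t: 8.45
tcp_pos: [0.5185, 0.0575, 0.153]
tool_rot: [0.707, -0.001, -0.707, -0.001]
force: [0.4, -0.1, -1.8]
finger_gap: 0.405
```

carry_out:
  commands:
    - [[0.1, -0.35, -0.05, 0, 0, 0, 28], [0.1, -0.35, -0.05, 0, 0, 0, 28], [0.3, -0.35, -0.05, 0, 0, 0, 28], [0.5, -0.35, -0.05, 0, 0, 0, 28], [0.5, -0.35, -0.05, 0, 0, 0, 28]]

```text
t: 8.95
tcp_pos: [0.5195, 0.0629, 0.1389]
tool_rot: [-0.706, 0.001, 0.708, 0.001]
force: [-0.3, 0.3, -1.4]
finger_gap: 0.405
```

Run:
```python
from h import *
snap('wrist','w7');plan([.5197,.0648,.0935],90)
im=cv2.imread('pics/w7.png')[150:360,200:430]; cv2.imwrite('pics/c7.png',np.clip(cv2.resize(im,None,fx=2.8,fy=2.8,interpolation=2).astype(int)*2,0,255).astype(np.uint8))
```

```text
t 9.0 tcp [0.5198 0.0631 0.1392] yaw -90.2 tilt 0.1 gap 34.5 F [ 0.  -0.6 -1. ] q6 1.48
PLAN [1.83, -0.07, 0.0] [-0.04, 0.02, -0.0] ->yaw -90.0 mm 45.7 deg 0.2
```

View pics/c7.png

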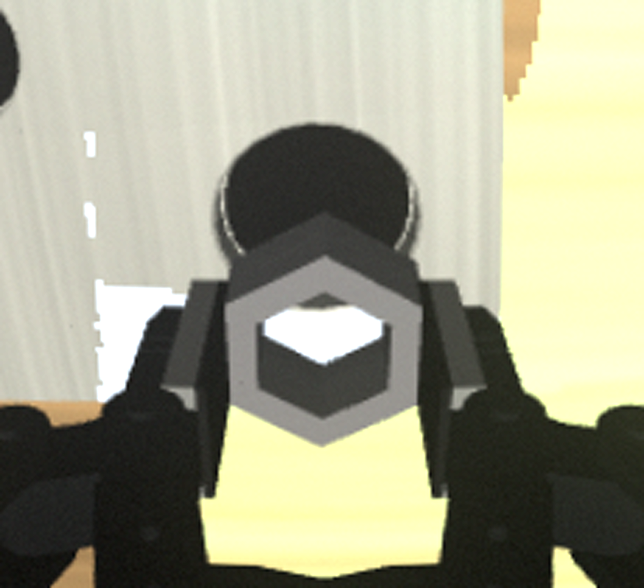

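Run:
```python
from h import *
s=load('w7')
for z in (.147,.150,.153):
    P=np.array([onplane(s,u/2.8+200-.3,v/2.8+150-.3,z,True)[:2] for u,v in[(325,257),(420,305),(415,405),(322,445),(232,405),(228,305)]]); print(z,P.mean(0),(np.hypot(*(P-P.mean(0)).T)*1e3).round(1))
```

```text
0.147 [0.51704471 0.06295751] [20.8 20.4 20.6 20.8 20.7 20.3]
0.15 [0.51901504 0.06295281] [20.3 20.  20.2 20.3 20.2 19.9]
0.153 [0.52098537 0.06294811] [19.9 19.5 19.7 19.9 19.8 19.4]
```

carry_out:
  commands:
    - [[0.3, -0.07, -0.03, 0, 0, 0, 28], [0.8, -0.07, -0.03, 0, 0, 0, 28], [1.4, -0.07, -0.03, 0, 0, 0, 28], [1.8, -0.07, -0.03, 0, 0, 0, 28], [1.8, -0.07, -0.03, 0, 0, 0, 28]]

```text
t: 9.5
tcp_pos: [0.5197, 0.0662, 0.0929]
tool_rot: [-0.706, 0.0, 0.709, 0.001]
force: [-0.9, 0.0, -1.0]
finger_gap: 0.406
```

Run:
```python
from h import *
snap('wrist','w8');plan([.5202,.0648,.0935],90)
im=cv2.imread('pics/w8.png')[150:360,200:430]; cv2.imwrite('pics/c8.png',np.clip(cv2.resize(im,None,fx=2.8,fy=2.8,interpolation=2).astype(int)*2,0,255).astype(np.uint8))
```

```text
t 9.55 tcp [0.5203 0.0662 0.0937] yaw -90.07 tilt 0.14 gap 34.7 F [ 0.2  0.2 -0.5] q6 1.49
PLAN [0.01, 0.06, 0.0] [-0.01, 0.03, 0.0] ->yaw -90.0 mm 1.4 deg 0.2
```

View pics/c8.png

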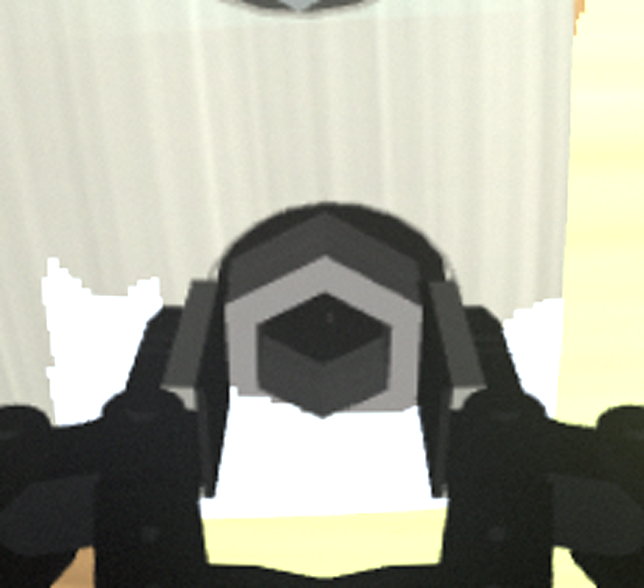

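carry_out:
  commands:
    - [[0, 0.03, 0, 0, 0, 0, 50], [0, 0.03, 0, 0, 0, 0, 50], [0, 0.03, 0, 0, 0, 0, 50], [-0.8, 0.03, 0, 0, 0, 0, 50], [-2.4, 0.03, 0, 0, 0, 0, 50]]

```text
t: 10.05
tcp_pos: [0.519, 0.0655, 0.1535]
tool_rot: [-0.705, 0.0, 0.709, 0.001]
force: [1.1, 0.6, 0.1]
finger_gap: 0.586
```

Run:
```python
from h import *
snap('wrist','w9');plan([.4602,-.3212,.15],72);
```

```text
t 10.1 tcp [0.524  0.0654 0.1608] yaw -90.05 tilt 0.49 gap 50.3 F [1.9 0.5 3.2] q6 1.48
PLAN [0.42, 15.47, 2.54] [3.59, -0.1, 0.01] ->yaw -108.0 mm 392.0 deg 18.0
```

View pics/w9.png

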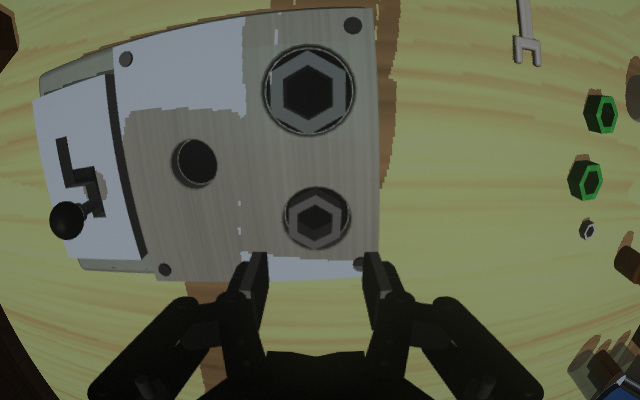

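carry_out:
  commands:
    - [[0, 1.8, 0.3, 0.7, 0, 0, 42], [0, 3.7, 0.6, 1.4, 0, 0, 42], [0.2, 5.6, 0.9, 2.1, 0, 0, 42], [0.3, 7.5, 1.2, 2.9, 0, 0, 42], [0.4, 9.4, 1.5, 3.6, 0, 0, 42]]

```text
t: 10.6
tcp_pos: [0.4831, -0.1714, 0.1454]
tool_rot: [0.699, -0.112, -0.698, -0.112]
force: [0.4, -0.4, -0.4]
finger_gap: 0.493
```

Run:
```python
from h import *
plan([.4602,-.3212,.06],72);
```

```text
t 10.6 tcp [ 0.4831 -0.1714  0.1454] yaw -108.21 tilt 0.11 gap 42.1 F [ 0.4 -0.4 -0.4] q6 1.33
PLAN [3.42, 5.98, -1.0] [-0.04, -0.02, -0.0] ->yaw -108.0 mm 173.9 deg 0.2
```

carry_out:
  commands:
    - [[0.6, 1.8, -0.3, 0, 0, 0, 42], [1.2, 3.6, -0.6, 0, 0, 0, 42], [2.2, 5.3, -0.9, 0, 0, 0, 42], [3.4, 5.95, -1.0, 0, 0, 0, 42], [3.4, 5.95, -1.0, 0, 0, 0, 42]]

```text
t: 11.1
tcp_pos: [0.4591, -0.3205, 0.057]
tool_rot: [-0.697, 0.112, 0.699, 0.113]
force: [0.0, 0.8, 0.4]
finger_gap: 0.492
```

Run:
```python
from h import *
snap('wrist','w10');plan([.4602,-.3212,.004],72);
```

```text
t 11.15 tcp [ 0.4597 -0.3189  0.0585] yaw -108.22 tilt 0.19 gap 42.0 F [ 1.6 -0.1 -0.2] q6 1.08
PLAN [2.18, 0.08, -0.05] [-0.04, 0.03, 0.02] ->yaw -108.0 mm 54.5 deg 0.3
```

View pics/w10.png

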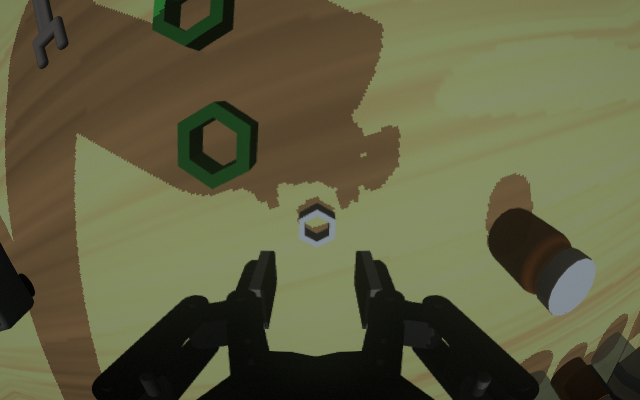

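carry_out:
  commands:
    - [[0.8, 0.05, -0.04, 0, 0, 0, 42], [1.6, 0.05, -0.04, 0, 0, 0, 42], [2.15, 0.05, -0.04, 0, 0, 0, 42], [2.15, 0.05, -0.04, 0, 0, 0, 42], [2.15, 0.05, -0.04, 0, 0, 0, 34]]
  force: 35

```text
t: 11.65
tcp_pos: [0.462, -0.3196, 0.0068]
tool_rot: [0.699, -0.111, -0.698, -0.111]
force: [1.2, -0.2, 0.3]
finger_gap: 0.4
```

Run:
```python
from h import *
plan([.4602,-.3212,.0045],72);
```

```text
t 11.65 tcp [ 0.462  -0.3196  0.0068] yaw -108.01 tilt 0.04 gap 34.1 F [ 1.2 -0.2  0.3] q6 1.08
PLAN [0.09, 0.08, 0.05] [-0.0, -0.01, -0.0] ->yaw -108.0 mm 3.3 deg 0.0
```

carry_out:
  commands:
    - [[0.09, 0.05, 0.04, 0, 0, 0, 30], [0.09, 0.05, 0.04, 0, 0, 0, 17], [0.09, 0.05, 0.04, 0, 0, 0, 17], [0.09, 0.05, 0.04, 0, 0, 0, 17], [0.09, 0.05, 0.04, 0, 0, 0, 17]]

```text
t: 12.15
tcp_pos: [0.4605, -0.3214, 0.0048]
tool_rot: [0.699, -0.111, -0.698, -0.111]
force: [0.5, 0.8, 6.8]
finger_gap: 0.263
```

carry_out:
  commands:
    - [[-0.4, 0, 0, 0, 0, 0, 17], [-1.6, 0, 0, 0, 0, 0, 17], [-3.2, 0, 0, 0, 0, 0, 17], [-5.0, 0, 0, 0, 0, 0, 17], [-6.2, 0, 0, 0, 0, 0, 17]]

```text
t: 12.65
tcp_pos: [0.4606, -0.3217, 0.1621]
tool_rot: [0.699, -0.112, -0.697, -0.11]
force: [0.2, -0.8, -1.0]
finger_gap: 0.263
```

Run:
```python
from h import *
snap('wrist','w11')
plan([.5612,.1522,.16],90)
im=cv2.imread('pics/w11.png')[150:360,200:430]; cv2.imwrite('pics/c11.png',np.clip(cv2.resize(im,None,fx=2.8,fy=2.8,interpolation=2).astype(int)*2,0,255).astype(np.uint8))
```

```text
t 12.7 tcp [ 0.4626 -0.3235  0.1663] yaw -108.06 tilt 0.66 gap 22.7 F [ 0.1 -0.4  3.2] q6 1.08
PLAN [0.12, -19.32, 2.15] [-3.61, -0.11, -0.08] ->yaw -90.0 mm 485.9 deg 18.1
```

View pics/c11.png

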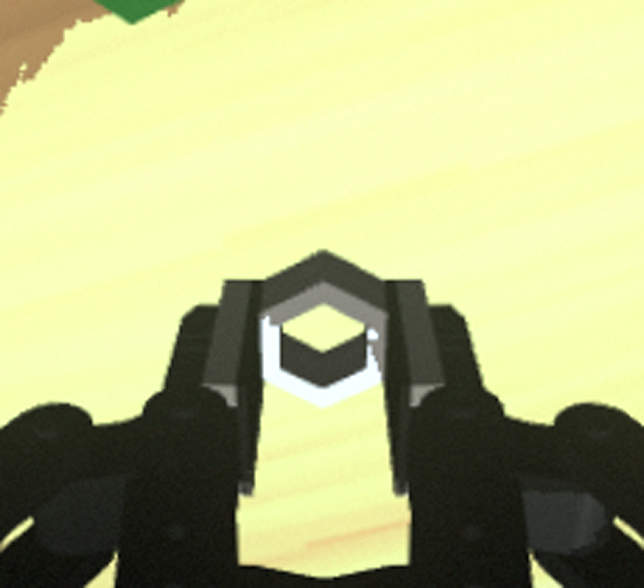

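carry_out:
  commands:
    - [[0, -1.9, 0.2, -0.7, 0, 0, 17], [0, -3.8, 0.4, -1.4, 0, 0, 17], [0, -5.7, 0.6, -2.1, 0, 0, 17], [0, -7.6, 0.8, -2.9, 0, 0, 17], [0, -9.5, 1.0, -3.6, 0, 0, 17]]

```text
t: 13.2
tcp_pos: [0.5098, -0.0858, 0.159]
tool_rot: [0.707, 0.0, -0.707, 0.0]
force: [1.3, -0.9, -0.5]
finger_gap: 0.268
```

Run:
```python
from h import *
plan([.5612,.1522,.15],90)
```

```text
t 13.2 tcp [ 0.5098 -0.0858  0.159 ] yaw -89.96 tilt 0.01 gap 22.9 F [ 1.3 -0.9 -0.5] q6 1.19
PLAN [0.36, -9.52, -2.06] [0.01, -0.0, -0.0] ->yaw -90.0 mm 243.6 deg 0.0
```

carry_out:
  commands:
    - [[0.1, -1.9, -0.4, 0, 0, 0, 17], [0.1, -3.8, -0.8, 0, 0, 0, 17], [0.2, -5.7, -1.2, 0, 0, 0, 17], [0.3, -7.6, -1.65, 0, 0, 0, 17], [0.35, -9.35, -2.05, 0, 0, 0, 17]]

```text
t: 13.7
tcp_pos: [0.5613, 0.1484, 0.15]
tool_rot: [-0.707, 0.0, 0.707, 0.0]
force: [1.3, 0.0, 0.3]
finger_gap: 0.266
```

carry_out:
  commands:
    - [[0, 0, 0, 0, 0, 0, 17], [0.2, 0, 0, 0, 0, 0, 17], [0.4, 0, 0, 0, 0, 0, 17], [0.4, 0, 0, 0, 0, 0, 17], [0.4, 0, 0, 0, 0, 0, 17]]

```text
t: 14.2
tcp_pos: [0.5612, 0.1447, 0.1397]
tool_rot: [-0.707, 0.001, 0.708, 0.001]
force: [0.7, -0.3, -0.3]
finger_gap: 0.262
```

Run:
```python
from h import *
snap('wrist','w12')
plan([.5612,.1520,.094],90)
im=cv2.imread('pics/w12.png')[150:360,200:430]; cv2.imwrite('pics/c12.png',np.clip(cv2.resize(im,None,fx=2.8,fy=2.8,interpolation=2).astype(int)*2,0,255).astype(np.uint8))
```

```text
t 14.25 tcp [0.5615 0.1449 0.14  ] yaw -90.19 tilt 0.03 gap 22.6 F [ 0.7 -0.4 -1.3] q6 1.63
PLAN [1.84, -0.29, 0.01] [-0.04, 0.0, -0.0] ->yaw -90.0 mm 46.5 deg 0.2
```

View pics/c12.png

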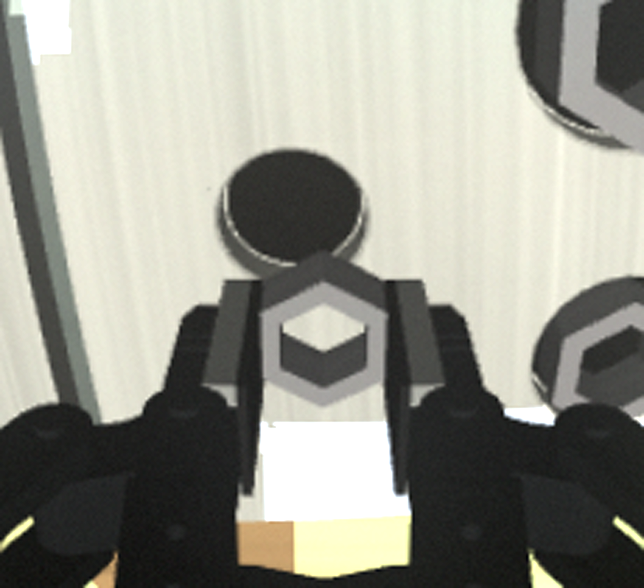

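Run:
```python
from h import *
s=load('w12'); f=lambda u,v,z:onplane(s,u/2.8+200-.3,v/2.8+150-.3,z,True)[:2]
for z in(.146,.1485): 
    P=np.array([f(u,v,z) for u,v in[(323,283),(387,313),(383,376),(323,406),(265,376),(261,313)]]);print(z,P.mean(0).round(4),(1e3*np.hypot(*(P-P.mean(0)).T)).round(1))
# pocket: circle through mouth points
Q=np.array([f(u,v,.092) for u,v in[(219,212),(291,148),(367,203),(230,175),(350,168),(245,262)]])
A=np.c_[2*Q,np.ones(len(Q))];x=np.linalg.lstsq(A,(Q**2).sum(1),rcond=None)[0];print('pocket',x[:2].round(4),'r',np.sqrt(x[2]+x[0]**2+x[1]**2).round(4))
```

```text
0.146 [0.5602 0.1447] [13.3 13.5 13.1 13.8 13.  13.4]
0.1485 [0.5617 0.1447] [13.1 13.2 12.9 13.6 12.8 13.1]
pocket [0.5628 0.1519] r 0.0178
```

carry_out:
  commands:
    - [[0.2, -0.29, -0.02, 0, 0, 0, 17], [0.4, -0.29, -0.02, 0, 0, 0, 17], [1.0, -0.29, -0.02, 0, 0, 0, 17], [1.5, -0.29, -0.02, 0, 0, 0, 17], [1.5, -0.29, -0.02, 0, 0, 0, 17]]

```text
t: 14.75
tcp_pos: [0.5604, 0.1533, 0.1004]
tool_rot: [-0.705, 0.001, 0.709, 0.0]
force: [-0.2, 0.4, 0.2]
finger_gap: 0.26
```

Run:
```python
from h import *
plan([.562,.1520,.0938],90)
```

```text
t 14.75 tcp [0.5604 0.1533 0.1004] yaw -90.07 tilt 0.27 gap 22.2 F [-0.2  0.4  0.2] q6 1.65
PLAN [0.26, 0.05, -0.07] [-0.01, 0.05, -0.0] ->yaw -90.0 mm 7.0 deg 0.3
```

carry_out:
  commands:
    - [[0, 0.05, -0.05, 0, 0, 0, 17], [0.15, 0.05, -0.05, 0, 0, 0, 17], [0.28, 0.05, -0.05, 0, 0, 0, 17], [0.28, 0.05, -0.05, 0, 0, 0, 17], [0.28, 0.05, -0.05, 0, 0, 0, 17]]

```text
t: 15.25
tcp_pos: [0.5634, 0.1522, 0.0957]
tool_rot: [0.707, -0.0, -0.707, -0.0]
force: [-0.3, -0.3, 0.2]
finger_gap: 0.267
```

Run:
```python
from h import *
snap('wrist','w13')
plan([.562,.1520,.0938],90)
im=cv2.imread('pics/w13.png')[150:360,200:430]; cv2.imwrite('pics/c13.png',np.clip(cv2.resize(im,None,fx=2.8,fy=2.8,interpolation=2).astype(int)*2,0,255).astype(np.uint8))
```

```text
t 15.3 tcp [0.5634 0.1522 0.0957] yaw -90.07 tilt 0.02 gap 22.6 F [-0.4 -0.2 -0.2] q6 1.64
PLAN [0.08, 0.01, 0.06] [-0.01, -0.0, 0.0] ->yaw -90.0 mm 2.4 deg 0.1
```

View pics/c13.png

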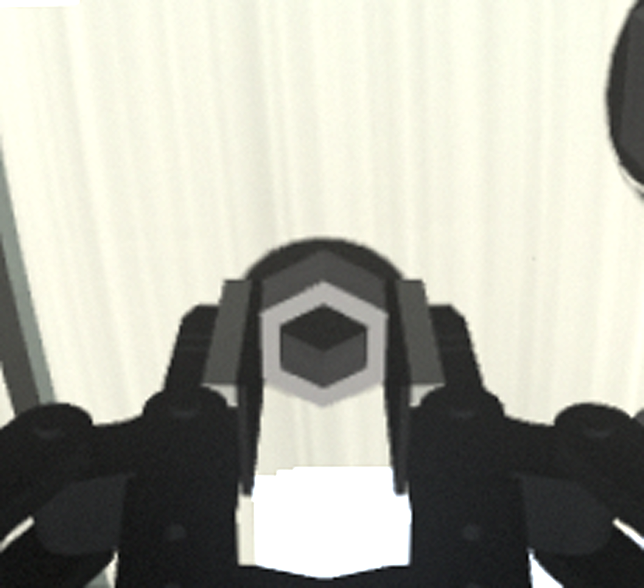

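carry_out:
  commands:
    - [[0.08, 0.01, 0.05, 0, 0, 0, 17], [0.08, 0.01, 0.05, 0, 0, 0, 17], [0.08, 0.01, 0.05, 0, 0, 0, 36], [0.08, 0.01, 0.05, 0, 0, 0, 36], [0.08, 0.01, 0.05, 0, 0, 0, 36]]

```text
t: 15.8
tcp_pos: [0.5622, 0.1519, 0.0937]
tool_rot: [0.707, -0.0, -0.707, -0.0]
force: [0.3, 0.4, -0.0]
finger_gap: 0.421
```

carry_out:
  commands:
    - [[0, 0, 0, 0, 0, 0, 40], [-0.6, 0, 0, 0, 0, 0, 45], [-1.8, 0, 0.3, 0, 0, 0, 45], [-3.4, 0, 1.0, 0, 0, 0, 45], [-4.0, 0, 2.0, 0, 0, 0, 45]]

```text
t: 16.3
tcp_pos: [0.5148, 0.1521, 0.1969]
tool_rot: [0.71, -0.0, -0.704, -0.001]
force: [0.1, -0.4, 0.2]
finger_gap: 0.525
```

Run:
```python
from h import *
snap('wrist','w14')
plan([.46,.22,.20],90)
```

```text
t 16.35 tcp [0.5089 0.1524 0.1974] yaw -90.03 tilt 0.06 gap 44.7 F [-4.7 -0.7  0. ] q6 1.65
PLAN [-0.1, -2.7, 1.96] [-0.01, -0.01, 0.0] ->yaw -90.0 mm 83.4 deg 0.1
```

View pics/w14.png

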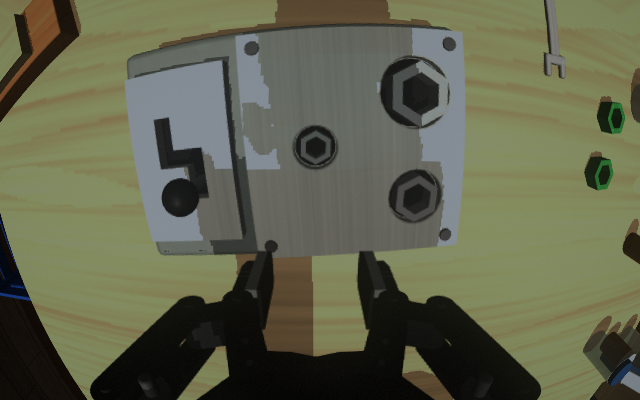

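carry_out:
  commands:
    - [[0, -0.8, 0.3, 0, 0, 0, 45], [0, -1.5, 0.6, 0, 0, 0, 45], [0, -1.9, 0.8, 0, 0, 0, 45], [0, -1.9, 0.8, 0, 0, 0, 45], [0, -1.9, 0.8, 0, 0, 0, 45]]

```text
t: 16.85
tcp_pos: [0.4923, 0.1993, 0.1933]
tool_rot: [-0.707, 0.0, 0.707, 0.0]
force: [0.2, 0.5, 0.3]
finger_gap: 0.528
```

Run:
```python
from hexa import *
snap('wrist','w15')
plan([.46,.22,.20],90)
a=hexfit('w15',(.609,.0704),.104,45,px=260);b=hexfit('w15',(.52,.065),.099,45,px=260);c=hexfit('w15',(.562,.152),.093,45,px=260)
cv2.imwrite('pics/r15.png',np.clip(np.hstack([a,b,c]).astype(int)*2,0,255).astype(np.uint8))
r=rect('w15',(.56,.25),.086,.08,500); cv2.imwrite('pics/g15.png',np.clip(r.astype(int)*2,0,255).astype(np.uint8))
```

```text
t 16.9 tcp [0.4925 0.1991 0.1934] yaw -90.07 tilt 0.02 gap 44.6 F [0.1 0.1 0.2] q6 1.75
PLAN [-0.27, -0.83, 1.3] [-0.01, -0.0, -0.0] ->yaw -90.0 mm 39.2 deg 0.1
w15 n 4 cen [0.609  0.0719] cm [0.6085 0.0717] r [54.  56.7 55.3 56. ] corner ang mod60 [18.5 45.9 15.6 43.7] mean -28.9 flat normal 1.1 area r 48.6
w15 n 4 cen [0.52   0.0654] cm [0.5199 0.0651] r [55.6 56.6 56.5 56.6] corner ang mod60 [16.1 45.1 15.  44.9] mean -29.5 flat normal 0.5 area r 49.4
w15 n 4 cen [0.562 0.152] cm [0.562 0.152] r [56.6 56.6 56.6 56.6] corner ang mod60 [15. 45. 15. 45.] mean 0.0 flat normal 30.0 area r 49.4
```

View pics/r15.png

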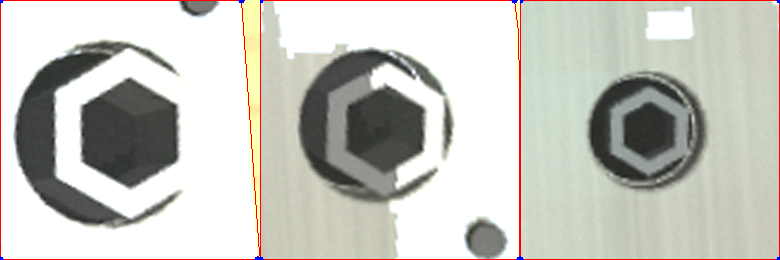

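View pics/g15.png

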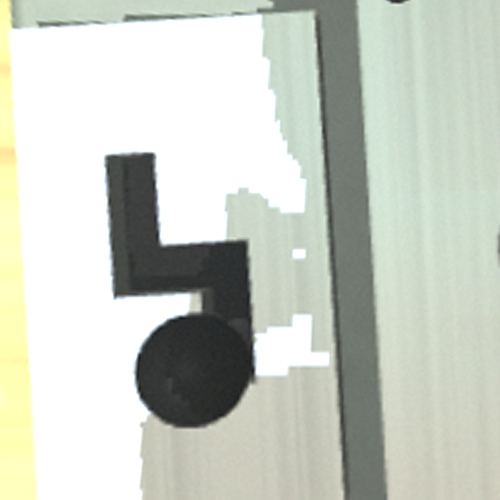

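View pics/w15.png

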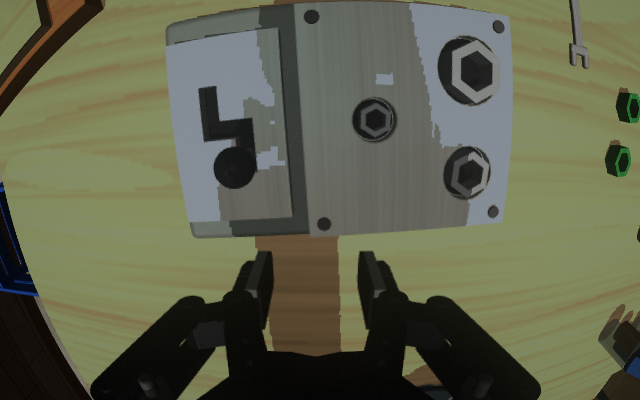

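Run:
```python
from h import *
def knob(f,roi):
    im=cv2.imread('pics/'+f+'.png'); x,y,w,h=roi; m=(cv2.GaussianBlur(im[y:y+h,x:x+w],(3,3),0).max(2)<40).astype(np.uint8)
    m=cv2.morphologyEx(m,cv2.MORPH_OPEN,cv2.getStructuringElement(2,(25,25)))
    n,l,st,ce=cv2.connectedComponentsWithStats(m); i=1+np.argmax(st[1:,4]); c=cv2.findContours((l==i).astype(np.uint8),0,1)[0][0]
    (u,v),r=cv2.minEnclosingCircle(c); print(f,st[i].tolist(),u+x,v+y,r); return u+x,v+y
R_=[]
for f,roi in(('w15',(200,135,75,65)),('w14',(150,165,75,65)),('w3',(105,80,50,55))):
    try:
        u,v=knob(f,roi); s=load(f); R_.append(ray(s,u,v,True)); print(onplane(s,u,v,.127,True).round(4))
    except Exception as e: print(f,e)
print(tri(R_[:2]),tri(R_))
s=load('w15')
for n,u,v in(('runUL',0,0),):pass
S=np.linspace(.17,.33,500)
g=lambda u,v:(.64-.3206e-3*v,.33-.3206e-3*u)
print('run corners',g(107,155),g(155,154),'mid',g(115,297),g(160,246),g(247,241),g(205,290))
```

```text
w15 [15, 10, 41, 43, 1367] 236.0 165.5 22.610937118530273
[0.5321 0.2552 0.127 ]
w14 [24, 15, 26, 26, 512] 186.5 192.5 12.980854988098145
[0.5344 0.2505 0.127 ]
w3 [36, 0, 14, 13, 145] 147.5 86.0 8.846003532409668
[0.548  0.2405 0.127 ]
(array([0.52689019, 0.26175141, 0.10259204]), [np.float64(0.0001420025344151936), np.float64(0.00014200253441516337)]) (array([0.54011681, 0.2445945 , 0.13729867]), [np.float64(0.009221503266920198), np.float64(0.002564896495267516), np.float64(0.011428563089172157)])
run corners (0.590307, 0.2956958) (0.5906276, 0.28030700000000003) mid (0.5447818, 0.29313100000000003) (0.5611324, 0.278704) (0.5627354, 0.25081180000000003) (0.547026, 0.264277)
```

Run:
```python
import cv2,numpy as np
a=cv2.imread('pics/w15.png')[75:205,180:300];b=cv2.imread('pics/w14.png')[105:235,130:250]
z=lambda i:np.clip(cv2.resize(i,None,fx=3.3,fy=3.3,interpolation=2).astype(int)*3,0,255).astype(np.uint8)
cv2.imwrite('pics/k.png',np.hstack([z(a),z(b)]))
```

```text
(no output)
```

View pics/k.png

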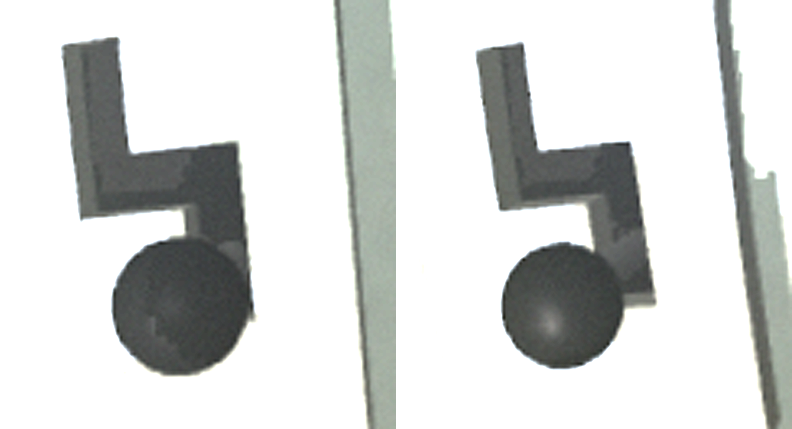

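Run:
```python
from h import *
s=load('w15');t=load('w14');T=load('top0');S=load('side0')
a=ray(s,234.2,167.4,True);b=ray(t,180,197.1,True)
print(onplane(s,234.2,167.4,.127,True),onplane(t,180,197.1,.127,True),tri([a,b]),tri([a,b,ray(T,201,208),ray(S,288,136)]))
for f,ss,off,pts in(('w15',s,(180,75),[(64,46),(118,38),(130,152),(237,143),(80,217),(186,207),(252,318)]),('w14',t,(130-120,105),[(478,50),(522,43),(538,153),(631,142),(500,208),(590,198),(655,303)])):
    print(f,[onplane(ss,u/3.3+off[0]-.3,v/3.3+off[1]-.3,.086,True)[:2].round(4).tolist() for u,v in pts])
```

```text
[0.53073635 0.25660875 0.127     ] [0.53076595 0.25668508 0.127     ] (array([0.53082026, 0.25655015, 0.12725388]), [np.float64(2.8797060736586925e-05), np.float64(2.879706073639893e-05)]) (array([0.53076376, 0.25801298, 0.12710692]), [np.float64(0.0013852435204463934), np.float64(0.0012461677687615475), np.float64(0.00247963027007191), np.float64(0.0005092632504978715)])
w15 [[0.5897, 0.2954], [0.5905, 0.2808], [0.5615, 0.2787], [0.5626, 0.251], [0.5456, 0.2933], [0.547, 0.2647], [0.5181, 0.249]]
w14 [[0.59, 0.2952], [0.5908, 0.2812], [0.5607, 0.2789], [0.5624, 0.251], [0.5459, 0.2928], [0.5477, 0.2644], [0.5181, 0.2483]]
```

Run:
```python
from h import *
plan([.5308,.2566,.165],90)
```

```text
t 16.9 tcp [0.4925 0.1991 0.1934] yaw -90.07 tilt 0.02 gap 44.6 F [0.1 0.1 0.2] q6 1.75
PLAN [1.13, -2.3, -1.53] [-0.01, -0.0, -0.0] ->yaw -90.0 mm 74.7 deg 0.1
```

carry_out:
  commands:
    - [[0, -1.0, -0.7, 0, 0, 0, 52], [0.3, -2.0, -1.4, 0, 0, 0, 52], [0.9, -2.3, -1.53, 0, 0, 0, 52], [1.1, -2.3, -1.53, 0, 0, 0, 52], [1.1, -2.3, -1.53, 0, 0, 0, 52]]

```text
t: 17.4
tcp_pos: [0.5286, 0.2557, 0.1642]
tool_rot: [-0.705, 0.001, 0.709, -0.0]
force: [0.1, 0.2, -0.3]
finger_gap: 0.606
```

Run:
```python
from h import *
snap('wrist','w16');plan([.5308,.2566,.108],90)
```

```text
t 17.45 tcp [0.529  0.2557 0.165 ] yaw -90.11 tilt 0.22 gap 51.7 F [ 0.4 -0.9 -0.1] q6 1.83
PLAN [2.28, -0.04, -0.08] [-0.02, 0.04, -0.02] ->yaw -90.0 mm 57.0 deg 0.2
```

View pics/w16.png

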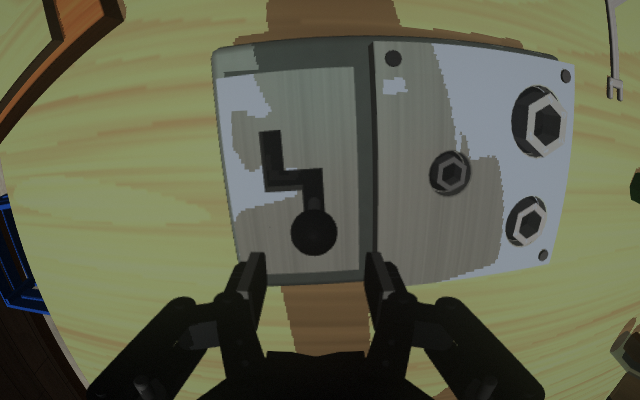

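carry_out:
  commands:
    - [[0.7, 0, -0.04, 0, 0, 0, 52], [1.5, 0, -0.04, 0, 0, 0, 52], [2.25, 0, -0.04, 0, 0, 0, 52], [2.25, 0, -0.04, 0, 0, 0, 52], [2.25, 0, -0.04, 0, 0, 0, 52]]
  force: 30

```text
t: 17.95
tcp_pos: [0.5313, 0.2563, 0.1102]
tool_rot: [-0.707, 0.001, 0.707, 0.001]
force: [-0.1, 0.9, -0.4]
finger_gap: 0.613
```

Run:
```python
from h import *
snap('wrist','w17');plan([.5308,.2566,.108],90);s=load('w16');print(onplane(s,314,231.5,.127,True))
```

```text
t 18.0 tcp [0.5319 0.2566 0.1108] yaw -90.1 tilt 0.07 gap 51.9 F [1.  0.7 0.7] q6 1.83
PLAN [0.11, 0.0, 0.04] [-0.02, -0.01, 0.0] ->yaw -90.0 mm 3.0 deg 0.1
[0.53127058 0.2564271  0.127     ]
```

View pics/w17.png

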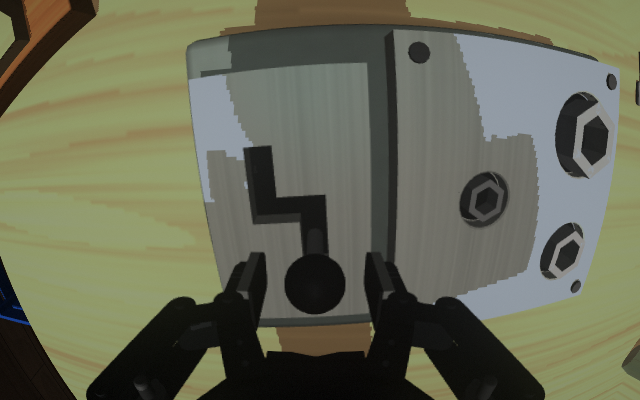

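carry_out:
  commands:
    - [[0.06, 0, 0.03, 0, 0, 0, 40], [0.06, 0, 0.03, 0, 0, 0, 22], [0.06, 0, 0.03, 0, 0, 0, 22], [0.06, 0, 0.03, 0, 0, 0, 22], [0.06, 0, 0.03, 0, 0, 0, 22]]
  force: 30

```text
t: 18.5
tcp_pos: [0.5311, 0.2569, 0.1094]
tool_rot: [0.708, -0.0, -0.707, -0.0]
force: [-1.1, -2.4, 5.9]
finger_gap: 0.326
```

Run:
```python
from h import *
plan([.5545,.2577,.109],90)
```

```text
t 18.5 tcp [0.5311 0.2569 0.1094] yaw -90.06 tilt 0.08 gap 27.9 F [-1.1 -2.4  5.9] q6 1.83
PLAN [0.02, -0.03, -0.93] [-0.01, -0.02, -0.0] ->yaw -90.0 mm 23.4 deg 0.1
```

carry_out:
  commands:
    - [[0, 0, -0.2, 0, 0, 0, 22], [0, 0, -0.45, 0, 0, 0, 22], [0, -0.02, -0.7, 0, 0, 0, 22], [0, -0.03, -0.93, 0, 0, 0, 22], [0, -0.03, -0.93, 0, 0, 0, 22]]

```text
t: 19.0
tcp_pos: [0.5551, 0.2582, 0.1094]
tool_rot: [0.708, -0.0, -0.706, -0.001]
force: [0.5, -0.8, 6.3]
finger_gap: 0.332
```

Run:
```python
from h import *
snap('wrist','w18');plan([.553,.2855,.109],90)
```

```text
t 19.05 tcp [0.5551 0.2582 0.1094] yaw -90.07 tilt 0.16 gap 28.1 F [-0.3  0.2  4.4] q6 1.82
PLAN [0.02, -1.09, 0.08] [-0.01, -0.03, 0.01] ->yaw -90.0 mm 27.4 deg 0.2
```

View pics/w18.png

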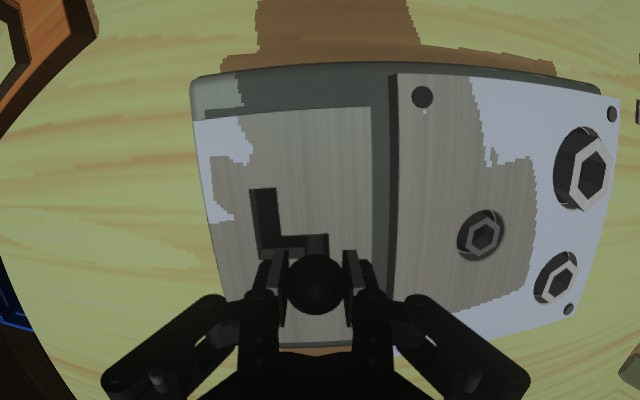

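carry_out:
  commands:
    - [[0, -0.25, 0.02, 0, 0, 0, 22], [0, -0.5, 0.04, 0, 0, 0, 22], [0, -0.8, 0.06, 0, 0, 0, 22], [0, -1.1, 0.08, 0, 0, 0, 22], [0, -1.1, 0.08, 0, 0, 0, 22]]

```text
t: 19.55
tcp_pos: [0.5533, 0.2861, 0.1094]
tool_rot: [0.708, 0.0, -0.706, -0.0]
force: [1.1, 1.5, 6.1]
finger_gap: 0.331
```

Run:
```python
from h import *
snap('wrist','w19');plan([.586,.2878,.109],90)
```

```text
t 19.6 tcp [0.5533 0.2861 0.1094] yaw -90.04 tilt 0.21 gap 28.1 F [ 1.2 -0.7  4.6] q6 1.87
PLAN [0.02, -0.07, -1.31] [-0.01, -0.04, 0.01] ->yaw -90.0 mm 32.7 deg 0.2
```

View pics/w19.png

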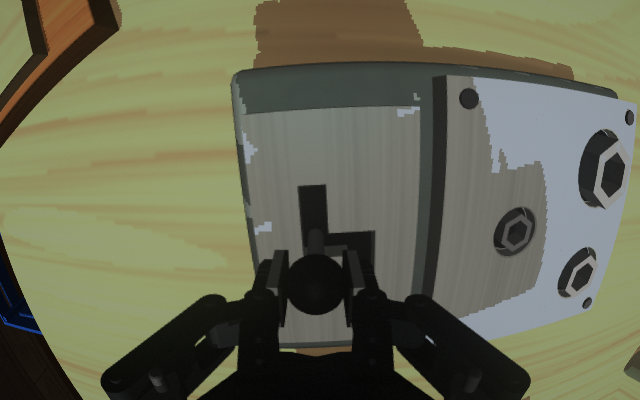

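Lever now aligned with the run leg (stalk at col 316, slot at 313).

carry_out:
  commands:
    - [[0, -0.02, -0.3, 0, 0, 0, 22], [0, -0.04, -0.6, 0, 0, 0, 22], [0, -0.06, -0.9, 0, 0, 0, 22], [0, -0.08, -1.15, 0, 0, 0, 22], [0, -0.08, -1.15, 0, 0, 0, 22]]

```text
t: 20.1
tcp_pos: [0.5818, 0.2878, 0.1094]
tool_rot: [0.708, -0.0, -0.706, -0.001]
force: [-0.7, 1.0, 6.2]
finger_gap: 0.332
```

Run:
```python
from h import *
plan([.588,.2878,.109],90)
```

```text
t 20.1 tcp [0.5818 0.2878 0.1094] yaw -90.08 tilt 0.13 gap 28.3 F [-0.7  1.   6.2] q6 1.86
PLAN [0.01, -0.0, -0.25] [-0.02, -0.02, 0.01] ->yaw -90.0 mm 6.2 deg 0.2
```

Press on slowly until the end stop shows in the force.

carry_out:
  commands:
    - [[0, 0, -0.06, 0, 0, 0, 22], [0, 0, -0.12, 0, 0, 0, 22], [0, 0, -0.18, 0, 0, 0, 22], [0, 0, -0.2, 0, 0, 0, 22], [0, 0, -0.2, 0, 0, 0, 22]]

```text
t: 20.6
tcp_pos: [0.5837, 0.2879, 0.1093]
tool_rot: [-0.706, 0.0, 0.708, 0.001]
force: [-5.9, 0.5, 10.4]
finger_gap: 0.329
```

Run:
```python
from h import *
plan([.590,.2878,.109],90)
```

```text
t 20.6 tcp [0.5837 0.2879 0.1093] yaw -90.08 tilt 0.22 gap 28.1 F [-5.9  0.5 10.4] q6 1.86
PLAN [0.01, 0.01, -0.25] [-0.02, 0.04, 0.01] ->yaw -90.0 mm 6.3 deg 0.2
```

carry_out:
  commands:
    - [[0, 0, -0.06, 0, 0, 0, 22], [0, 0, -0.12, 0, 0, 0, 22], [0, 0, -0.12, 0, 0, 0, 22], [0, 0, -0.12, 0, 0, 0, 22], [0, 0, -0.12, 0, 0, 0, 22]]

```text
t: 21.1
tcp_pos: [0.584, 0.2879, 0.1092]
tool_rot: [-0.704, 0.0, 0.71, 0.0]
force: [-9.3, 1.1, 12.3]
finger_gap: 0.331
```

Run:
```python
from h import *
snap('wrist','w20');plan([.590,.2878,.109],90)
im=cv2.imread('pics/w20.png')[150:360,200:430]; cv2.imwrite('pics/c20.png',np.clip(cv2.resize(im,None,fx=2.8,fy=2.8,interpolation=2).astype(int)*3,0,255).astype(np.uint8))
```

```text
t 21.15 tcp [0.584  0.2879 0.1092] yaw -90.06 tilt 0.53 gap 27.9 F [-9.5  0.8 11.9] q6 1.86
PLAN [0.01, 0.01, -0.24] [-0.01, 0.11, 0.0] ->yaw -90.0 mm 6.0 deg 0.5
```

View pics/c20.png

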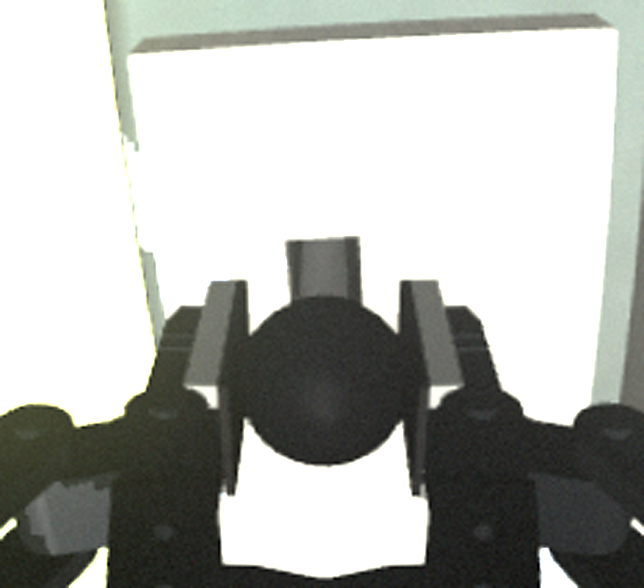

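carry_out:
  commands:
    - [[0, 0, 0, 0, 0, 0, 50], [0, 0, 0, 0, 0, 0, 50], [0, 0, 0, 0, 0, 0, 50], [-0.8, 0, 0, 0, 0, 0, 50], [-2.0, 0, 0, 0, 0, 0, 50]]

```text
t: 21.65
tcp_pos: [0.5873, 0.2865, 0.156]
tool_rot: [-0.705, 0.001, 0.709, 0.0]
force: [-0.1, 0.7, 0.1]
finger_gap: 0.584
```

carry_out:
  commands:
    - [[-0.5, 0.5, 0.8, 0, 0, 0, 50], [-1.2, 1.0, 2.0, 0, 0, 0, 50], [-1.6, 1.4, 3.4, 0, 0, 0, 50], [-1.6, 1.4, 3.6, 0, 0, 0, 50], [-1.6, 1.4, 3.6, 0, 0, 0, 50]]

```text
t: 22.15
tcp_pos: [0.4983, 0.2522, 0.1985]
tool_rot: [0.707, -0.0, -0.707, -0.001]
force: [0.2, 0.4, 0.3]
finger_gap: 0.585
```

Run:
```python
from h import *
snap('wrist','w21');plan([.5,.25,.2],90)
im=cv2.imread('pics/w21.png')[60:250,150:400]; cv2.imwrite('pics/c21.png',np.clip(cv2.resize(im,None,fx=3,fy=3,interpolation=2).astype(int)*2.5,0,255).astype(np.uint8))
```

```text
t 22.2 tcp [0.4995 0.2524 0.1984] yaw -90.07 tilt 0.09 gap 50.3 F [ 0.5 -0.1  1. ] q6 1.84
PLAN [-0.07, 0.1, -0.02] [-0.01, -0.02, 0.0] ->yaw -90.0 mm 3.0 deg 0.1
```

View pics/w21.png

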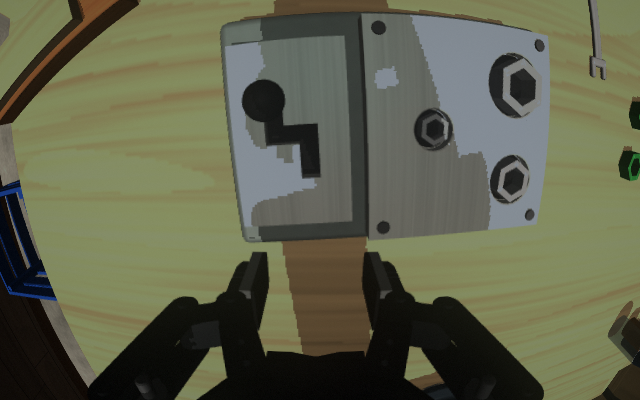

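View pics/c21.png

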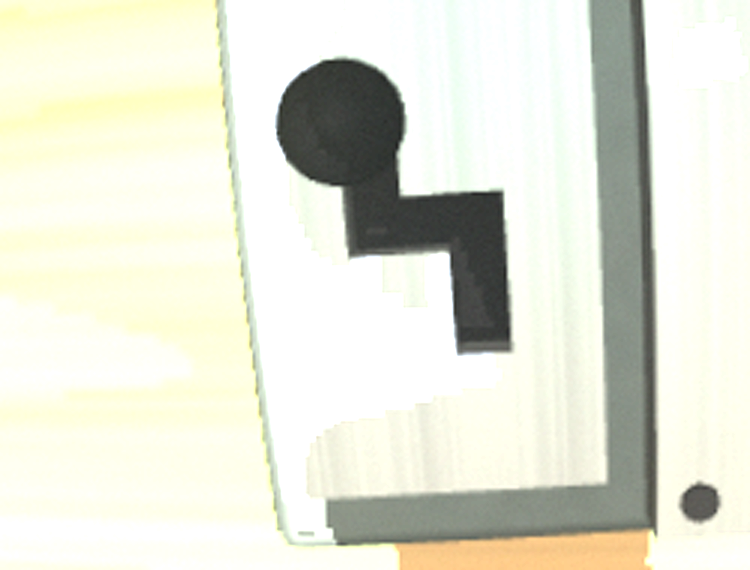

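Run:
```python
from h import *
s=load('w21');f=lambda u,v,z:onplane(s,u/3+150-.3,v/3+60-.3,z,True)[:2].round(4)
print('knob',f(340.5,122,.127),[f(340.5+dx,122+dy,.127) for dx,dy in((64,0),(0,64))])
for p in((458,352),(511,350),(502,191),(400,196),(351,255),(452,243)): print(p,f(*p,.086))
im=cv2.imread('pics/w21.png')
snap('top','top2');snap('side','side2')
```

```text
knob [0.5828 0.288 ] [array([0.5824, 0.2732]), array([0.5679, 0.2883])]
(458, 352) [0.5173 0.2633]
(511, 350) [0.5179 0.2482]
(502, 191) [0.5629 0.2508]
(400, 196) [0.5617 0.2788]
(351, 255) [0.5455 0.2928]
(452, 243) [0.5485 0.2646]
```

View pics/side2.png

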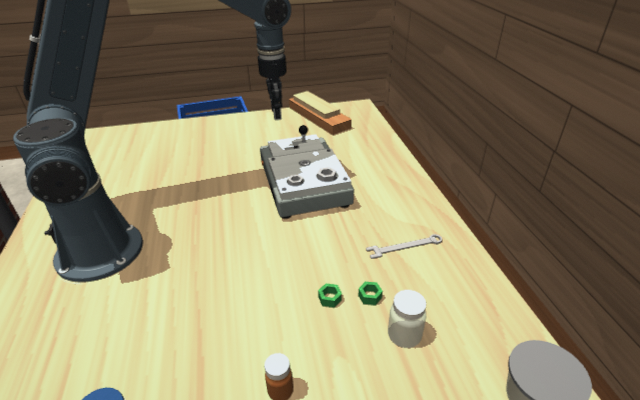

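View pics/top2.png

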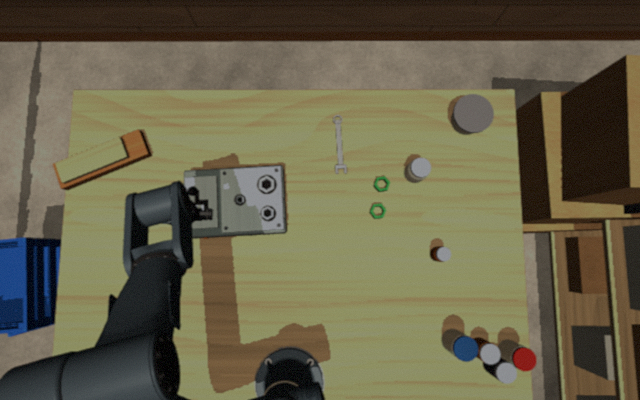

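Run:
```python
from station import manip
print(manip.sense()['t'],manip.sign_off())
```

```text
the job is handed in; nothing more can be done
22.3 None
```

All three steel nuts are in their own pockets and the lever is at run. I handed the job in at 22.3 s of the 67 s allowed, with the gripper clear of everything. The nuts went in large, middle, then small, and the lever was moved only after that.

- **Nuts:** In the last close view, the middle nut measured about 35.7 mm across its flats and the small one about 24 mm, each at its expected seated height, so both lie flat. The automatic outline fit failed on this view, so I read these sizes from the picture. The large nut's far edge was lost against a bright background. I judged it from its visible half (about 23.4 mm) and from several views that looked level.
- **Lever:** I pushed it until it met a firm stop, with about 9 N of force and no further movement. After letting go, the knob measured (0.583, 0.288) m, within about 1 mm of the run end I worked out from the slot.
- **Disagreement:** At the start, the knob measured about 5 mm ahead of the off end I worked out from the slot. I took the lever from where it stood.
- **Force:** One reading of about 28 N came while gripping the middle nut, and it was gone once lifted. It stayed below the limits.
- **Other objects:** By eye in the last top and side views, the jars, the wrench and the green nuts had not moved.

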